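# Fit the camera relay tube in the microscope's side port

## Robot

A 6-joint arm with a two-finger parallel gripper is mounted at the origin on the work surface. World frame = base frame: x ahead of the robot, y to its left, z up, the work surface at z = 0. Lengths are in mm, angles in degrees, forces in N, time in s.
With the tool pointing down it reaches from about 350 to 850 mm from the base axis. Payload 8.1 kg.
Tool frame: the origin (TCP) lies on the centre line of the jaws, within the pads' length; the fingertips stand r.tip_extent ahead of it and the grasp point (between the pads) lies 8 mm behind it (r.tip_extent is the distance from the TCP to the fingertips, in mm); z points along the fingers, y is the direction in which the jaws open and shut (so a half turn about z gives the same grasp; the last joint's range is limited). The gripper opens to 85 mm and grips with 20 to 120 N. Pads are 22 mm wide; open, the fingers measure 114 mm over their backs; the gripper's body (76 mm by 85 mm) begins 54 mm behind the grasp point. The pads swing forward as they close: fully open they stand 13 mm farther back than shut.
Start: joints at [65.523, 7.471, 85.268, -0, 87.261, -4.893], TCP at [201.089, 565.304, 242.292] pointing down, gripper open.
Joint ranges: [-169.43, 169.43], [-51.17, 129.36], [1.28, 143.12], [-76.62, 256.62], [0, 156.53], [-152.29, 152.29]. Speed limits (degrees/s): [136.94, 136.94, 159.86, 180, 180, 180].

## Interface

Orientations are given as [roll, pitch, yaw] about the fixed x, y, z axes, in that order (R = Rz(yaw) Ry(pitch) Rx(roll)).
In Python, from bench import sense, optics, hand_in, spotter, r gives the robot as it stands.
- The arm moves only by the tool apply_moves, never from a script. Its argument "series" is a list of rows, each a list of 3 entries, a list of its own where there are three numbers: the opening, from 0 (shut) to 1 (fully open), then the shift along the world's x, y, z in m, then the turn about the world's z in rad. In form: [[grip, [x, y, z], turn], ...]. A call has 1 to 5 rows; each row is the pose to reach, as a shift and turn from the pose measured when the call began; what a row does not reach only later rows make up. A row lasts 1/8 s, in which the tool goes at most 62.5 mm and 10.7 degrees, less where a joint would pass 70% of its speed; a pose out of reach is approached as far as the arm can. A call with a gripper value outside its range is refused whole. The fingers move at their own pace and stop on an object; "grip_force" is the grip in N (left out, the last holds). Time passes only in rows, so rows that repeat a pose let the fingers close. It gives the time, the measured TCP pose, the force and the opening at its end, in the units of the state.
- sense(): the state, without advancing time (a new reading comes with each control period).
- optics.snapshot(name): name is "side" or "top" or "wrist"; returns a dict with "color" (400x640x3 uint8, blue, green, red), "intrinsics" (3x3 intrinsics, pixels), "rvec" (rotation vector, rad) and "tvec" (3), from world to camera coordinates, as OpenCV has them. Camera axes: x right, y down, z forward; pixel columns grow to the right and rows downward; lengths in mm; the calibration is good to about 2 mm. A picture is of the moment at which its call begins. There is no depth.
- hand_in(): hands the job in, once; it reports no verdict.
Trained networks look in a picture, given as the dict that the camera call returned (one of the last four; its "shot" number tells which), for a name from the list of things; names that differ only in an ending like _2 or _b are one class to them, and where a whole thing is asked for, a point or a joint stands for the part that bears it (a point fixed in the world has none). Each returns a list of dicts, best first, with "p" (0 to 1); they miss things now and then, are a little off and sometimes report something else, mostly with a low value. They report only what shows in the picture. A call takes as long as a camera call. They do not tell look-alikes from the thing itself.
- spotter.search_frame(picture, query): "xyz" ([x, y, z] in mm, in the coordinates of the camera as it stood for that picture, good to about 4 mm: the middle of the surface that is visible of it).
- spotter.masks_of(picture, query): "mask" (400x640 bool, what is visible of it).
The state is a dict: "time": time; "joint_pos": joint angles; "qd": joint speeds; "joint_efforts": joint torques, N m; "tool_pos": TCP position; "tcp_rot": TCP orientation; "ft_force": force on the tool from outside, world axes, zero at the start; "wrist_torque": the same for the moment, N m; "finger_gap": finger opening in mm.
Only numpy, scipy, OpenCV 4.12 (cv2) and the standard library are available. Lean on these libraries where they do the work, as an engineer would, in place of code of your own. Each camera call takes 0.05 s, during which the arm holds its last target.

## Task

Get the inverted microscope ready for its camera: swing the shutter on its side port fully open by the ball lever, then take the slim tube with the thick black head off its rest and slide it, lens end first, into the port until the black depth line round it is level with the port's mouth, no further, and let go. Leave the shutter open, and leave the wide tube, the jar and the slide box where they are.

Things in the scene. Friction and masses are not known exactly. Their poses are not given: they have to be found in the camera images.
- port_mouth (a point): centre of the open face of the microscope's side port, 125 mm above the table. +y is the bore's axis and points OUT of the mouth (a tube goes in along -y); +z up; +x level, across. Bore 32 mm in diameter, 85 mm deep, with no stop at the tube's line; its last 7 mm flare to 41 mm at the mouth. The fit is loose: a released tube droops 2 to 3 degrees and stays where it was left.
- scope: the inverted microscope, a big fixed white and black machine (body 420 x 220 mm, 180 mm tall, with a pillar to 530 mm). Origin on the table straight under the port's mouth, axes as port_mouth. The port is a level aluminium sleeve, 46 mm across (55 mm at the mouth), that stands 85 mm out of the body's side along +y; eyepieces look to +x.
- shutter_pivot (a point): pivot of the swing shutter, 40 mm straight above the bore's axis and 6 mm out from the mouth's face; axes as port_mouth. The shutter turns about the y axis, in a plane parallel to the mouth's face.
- shutter (a joint): angle of the stiff swing shutter, rad: a black disc 42 mm across, 3 to 7 mm outside the mouth's face, 40 mm below the pivot, with a ball lever above the pivot. 0: disc over the mouth, lever upright. Grows as the lever swings towards port_mouth's +x, to the stop at 1.45 (fully open, lever nearly level); above 1.25 is open. About 2 to 3 N at the ball; stays where left; starts at 0 to 0.25.
- shutter_ball (a point): centre of the black ball (18 mm in diameter) on the end of the shutter's lever (8 mm steel rod), 45 mm from the pivot. Turns with the shutter: its z axis points from the pivot along the lever.
- tube_mid (a point): middle of the loose relay tube, on its axis: 200 mm long, 240 g, plain aluminium, 30 mm in diameter, with a thick black head (42 mm across, 32 mm long) at the rear. +x points to the front (lens) end 100 mm away, chamfered; the head is 68 to 100 mm towards -x. Lies level in V rest rest_a, axis 45 mm above the table. Balances within 15 mm of this point, on the head's side.
- tube_line (a point): centre of the black depth line (a 6 mm wide black ring painted round the tube), on the tube's axis, 55 mm back from the front end, which is 45 mm from tube_mid towards +x.
- rest_a: one of two alike fixed grey V rests: base plate 165 mm (along x) x 60 x 8 mm with two V supports 12 mm long, at x = -54 and +60 mm, tops 47 mm above the table; 102 mm of tube is free to grip between them. Origin on the table under its centre. The relay tube lies in it along x, front to +x.
- rest_b: the other V rest, the same in form; the wide tube lies in it. The two rests change places from start to start.
- wide_mid (a point): centre of the wide tube, a bystander: a plain aluminium cylinder 44 mm in diameter, 150 mm long, with no head and no line, axis along x, about 55 mm above the table in the other V rest.
- jar: a closed amber glass jar 52 mm in diameter, 65 mm tall, standing on the table; a bystander. Origin at the centre of its underside.
- slidebox: a flat closed box for slides, 90 x 100 x 37 mm, on the table; a bystander. Origin at the centre of its underside.
There are look-alikes about, which are no part of the job. Leave any orange or turquoise look-alike of the part that bears tube_mid alone.

How it is judged (in metres and radians):
On the way, in this order (a step that is already met when the one before it is completed fails the run):
1. the shutter has been swung open (above 1.25 rad) (value of joint shutter above 1.25 rad), for 0.2 s.
2. the relay tube is in the port with its depth line at the mouth (y of tube_line in the frame of port_mouth between -0.005 and 0.005 m and x of tube_line in the frame of port_mouth between -0.006 and 0.006 m and z of tube_line in the frame of port_mouth between -0.006 and 0.006 m and angle between the x axis of tube_mid and the y axis of port_mouth, either way round below 0.12 rad), for 0.2 s.
At the end, for the whole second after the job is handed in: The shutter stands open (above 1.25 rad) and the relay tube rests, released and still, in the port, lens end in: the centre of its depth line within 5 mm of the mouth's face along the bore and within 6 mm of the bore's axis across and in height, the tube within 0.12 rad of the bore's direction (all of step 2 and value of joint shutter above 1.25 rad and linear speed of tube below 0.02 m/s); the robot touches nothing.
It fails at once if the wide tube is disturbed (moved more than 20 mm) (distance of wide_mid from where it was at the start of the episode above 0.02 m).
It fails at once if the jar is disturbed (moved more than 20 mm) (distance of jar from where it was at the start of the episode above 0.02 m).
It fails at once if the slide box is disturbed (moved more than 20 mm) (distance of slidebox from where it was at the start of the episode above 0.02 m).
It also fails if it takes over 58 s, if anything falls off the work surface, if the arm or the gripper's body presses on something with over 40 N, if the wrist force passes 120 N, or if a joint passes its speed limit or range.

## Working session

There is one attempt and no reset: what is moved stays moved. The work goes in short steps, Python scripts to look and compute and a tool call to move; the robot and the scene stay as the last step left them, time stands still between calls to the robot, and variables do not carry over. Pictures are saved under pics/ and viewed, and the job is handed in when it is done.

Besides the shell and the picture viewer there is one more tool, called as name([rows], argument=value, ...), one row to a line, values as JSON. apply_moves: Moves the arm, as the interface text tells. Its arguments: {"type":"object","properties":{"series":{"type":"array"},"grip_force":{"type":"number"}},"required":["series"]}

```bash
ls; mkdir -p pics
cat > h.py <<'E'
import numpy as np, cv2
from bench import sense, optics, hand_in, spotter, r
def snap(n,fn=None):
    p=optics.snapshot(n)
    if fn: cv2.imwrite('pics/'+fn,p['color'])
    return p
def cam2w(p,x):
    R=cv2.Rodrigues(np.array(p['rvec'],float))[0]
    return R.T@(np.array(x,float).ravel()-np.array(p['tvec'],float).ravel())
def ray(p,u,v):
    R=cv2.Rodrigues(np.array(p['rvec'],float))[0]
    d=R.T@np.linalg.inv(np.array(p['intrinsics']))@np.array([u,v,1.])
    return -R.T@np.array(p['tvec'],float).ravel(), d/np.linalg.norm(d)
def proj(p,X):
    return cv2.projectPoints(np.array(X,float).reshape(-1,1,3),np.array(p['rvec'],float),np.array(p['tvec'],float),np.array(p['intrinsics'],float),None)[0].reshape(-1,2)
def tri(obs): # [(p,u,v)]
    A=np.zeros((3,3));b=np.zeros(3)
    for p,u,v in obs:
        c,d=ray(p,u,v);M=np.eye(3)-np.outer(d,d);A+=M;b+=M@c
    return np.linalg.solve(A,b)
def onz(p,u,v,z):
    c,d=ray(p,u,v);return c+d*(z-c[2])/d[2]
E
python3 - <<'E'
from h import *
np.set_printoptions(precision=1,suppress=True)
print(r.tip_extent, sense())
for n in ['side','top','wrist']:
    p=snap(n,n+'0.png')
    print(n,p['shot'],'campos',ray(p,320,200))
    for q in ['port_mouth','shutter_pivot','shutter_ball','tube_mid','tube_line','rest_a','wide_mid','jar','slidebox','scope','shutter']:
        try: print(q,[(round(d['p'],2),cam2w(p,d['xyz'])) for d in spotter.search_frame(p,q)[:4]])
        except Exception as e: print(q,e)
E
```

```text
pics
11.0 {'time': 0.0, 'joint_pos': array([65.5,  7.5, 85.3,  0. , 87.3, -4.9]), 'qd': array([ 0. , -0. , -0. ,  0. , -0. ,  0.1]), 'joint_efforts': array([ -0. , -56.9, -50.1,  -0. ,   0. ,   0. ]), 'tool_pos': array([200.8, 564.8, 241.2]), 'tcp_rot': array([-179.9,   -0. ,  160.4]), 'ft_force': array([ 0.2,  0.4, -0.6]), 'wrist_torque': array([ 0.,  0., -0.]), 'finger_gap': 85.47773057210367}
side 1 campos (array([ 15.3, -88.6, 793.1]), array([ 0.6,  0.2, -0.8]))
port_mouth [(0.75, array([ 359.4, -223.1,  275.7])), (0.54, array([537.5, -45.2, 172.5]))]
shutter_pivot [(0.67, array([ 359. , -221.8,  272.7])), (0.18, array([496.6, 147.6,   8.1]))]
shutter_ball [(0.71, array([542.3, -47.7, 176.4]))]
tube_mid [(0.82, array([492.5, 163.6,  60.6])), (0.73, array([797.6, 280.3,  28.4])), (0.7, array([220.2, 293.5,  32.3]))]
tube_line [(0.8, array([219. , 292.9,  30.5])), (0.72, array([495.3, 161.9,  58. ])), (0.66, array([793. , 274.1,  28.6]))]
rest_a [(0.75, array([571.4, 303.6,   8.5])), (0.55, array([498.5, 146.8,   8.7]))]
wide_mid [(0.79, array([567.8, 311. ,  74.7]))]
jar [(0.85, a
[... 1046 characters left out ...]
210.6,  229.7])), (0.18, array([723.5,  23.3,  38.6]))]
slidebox [(0.84, array([722.2,  23.7,  37.3])), (0.72, array([ 501.6, -209.4,  230.1]))]
scope [(0.59, array([ 502.2, -210. ,  231.5]))]
shutter [(0.5, array([541.2, -39.3, 169.9]))]
wrist 3 campos (array([121.9, 592.6, 373.6]), array([ 0.3, -0.1, -0.9]))
port_mouth []
shutter_pivot []
shutter_ball [(0.69, array([429.1, 215. ,  56.3]))]
tube_mid [(0.88, array([435.1, 216.6,  50.5])), (0.81, array([215.5, 301.1,  29.8]))]
tube_line [(0.95, array([435.7, 219.7,  53.1])), (0.61, array([214.2, 299.5,  30.7]))]
rest_a [(0.63, array([485.3, 202.8,   9.6]))]
wide_mid []
jar [(0.91, array([383.5,   5.3,  29.8]))]
slidebox []
scope []
shutter []
```

View pics/side0.png

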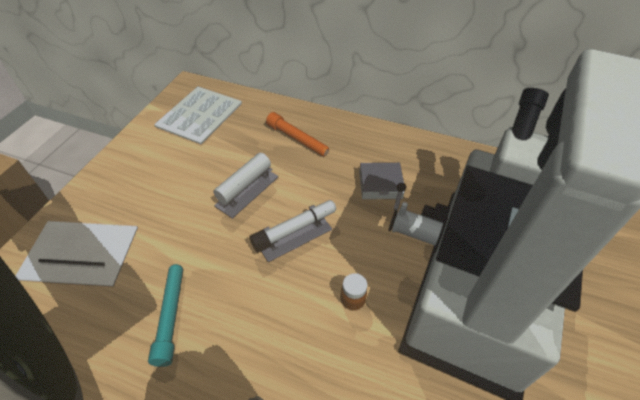

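View pics/top0.png

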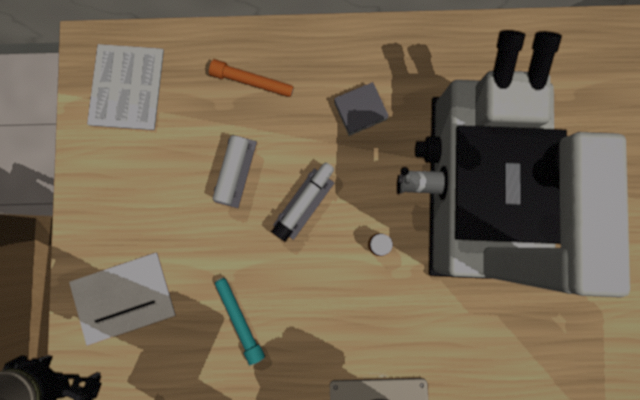

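View pics/wrist0.png

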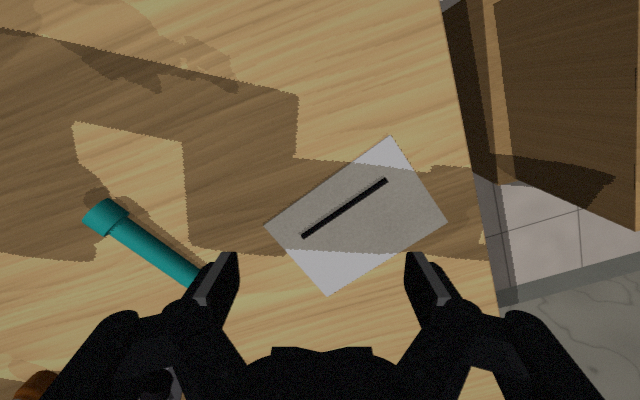

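The side view shows the port at about (405,215), its ball at about (401,187), and the relay tube with its black head at (262,240) and front at (330,208). The top view shows the port mouth at about (400,181) and the tube running from (283,230) to (328,168). The orange and turquoise tubes are decoys. I'll zoom in on the port and tube.

Run:
```python
import cv2,numpy as np
s=cv2.imread('pics/side0.png');t=cv2.imread('pics/top0.png')
a=cv2.resize(s[170:260,370:470],None,fx=6,fy=6,interpolation=cv2.INTER_CUBIC)
b=cv2.resize(t[130:230,380:480],None,fx=5.4,fy=5.4,interpolation=cv2.INTER_CUBIC)
cv2.imwrite('pics/z1.png',a);cv2.imwrite('pics/z2.png',b)
```

```text
(no output)
```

View pics/z1.png

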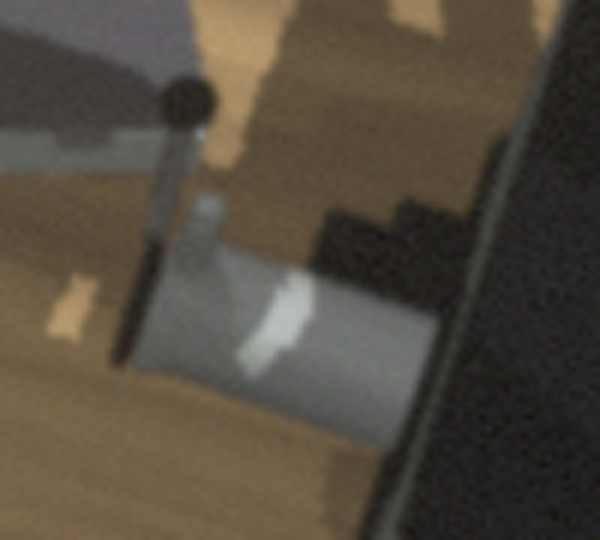

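View pics/z2.png

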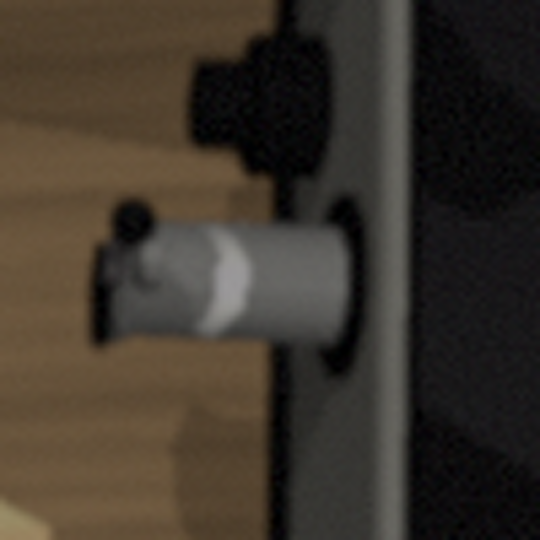

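Run:
```python
from h import *
np.set_printoptions(precision=1,suppress=True)
s=snap('side');t=snap('top')
print('ball',tri([(s,401.3,186.8),(t,404.4,170.7)]))
f=lambda x,y,z:onz(t,380+x/5.4,130+y/5.4,z)
print('axis',f(150,280,125),f(330,283,125),'mouth ctr',f(105,293,125), 'body', f(360,283,125))
# knob, body edge
print('edge',f(400,20,180),f(385,520,180), 'knob',f(190,100,125),f(330,100,125))
# tube
for q in ['tube_mid','wide_mid','shutter_ball','scope']:
  for p,n in((t,'top'),(s,'side')):
    for d in spotter.masks_of(p,q)[:3]:
        m=d['mask'];ys,xs=np.nonzero(m);print(q,n,round(d['p'],2),m.sum(),xs.min(),xs.max(),ys.min(),ys.max())
for n,p,b in(('side',s,(240,190,345,265)),('top',t,(260,150,345,250))):
    x0,y0,x1,y1=b;c=p['color'][y0:y1,x0:x1];cv2.imwrite(f'pics/tz_{n}.png',cv2.resize(c,None,fx=6,fy=6,interpolation=cv2.INTER_CUBIC))
```

```text
ball [550.5 -45.2 205.8]
axis [538.1 -62.9 125. ] [ 535.1 -132.5  125. ] mouth ctr [533.5 -45.3 125. ] body [ 534.8 -144.1  125. ]
edge [ 626.  -150.4  180. ] [ 441.2 -134.9  180. ] knob [608.6 -81.6 125. ] [ 607.1 -136.2  125. ]
tube_mid top 0.81 1198 271 332 163 240
tube_mid top 0.75 1191 209 293 59 95
tube_mid top 0.71 1397 214 264 277 364
tube_mid side 0.94 1331 250 335 200 252
tube_mid side 0.88 1831 148 182 264 366
tube_mid side 0.64 764 266 327 113 155
wide_mid top 0.64 1280 213 248 136 203
wide_mid side 0.74 1238 213 270 153 204
shutter_ball top 0.64 173 396 408 166 193
shutter_ball side 0.55 233 389 405 183 229
scope top 0.77 40284 396 629 29 296
scope top 0.47 1324 213 248 136 203
scope side 0.75 49885 390 639 50 399
```

View pics/tz_side.png

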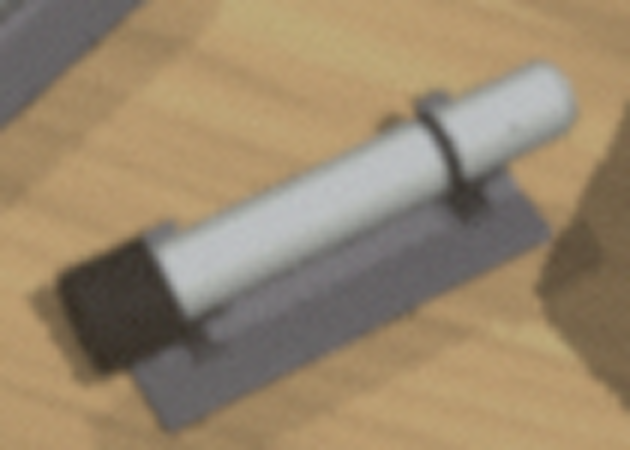

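View pics/tz_top.png

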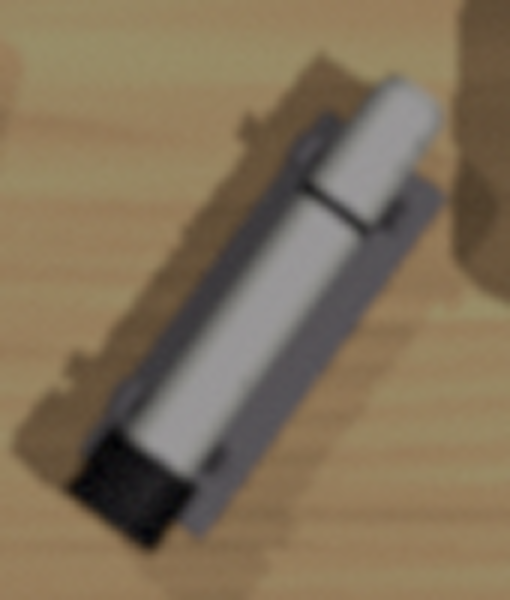

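apply_moves([
  [0.5,[0.03,-0.05,0.04],0.05],
  [0.5,[0.06,-0.1,0.08],0.1],
  [0.5,[0.09,-0.15,0.09],0.15],
  [0.5,[0.12,-0.2,0.09],0.2],
  [0.5,[0.15,-0.25,0.09],0.27],
])

```text
time: 2.92
tool_pos: [350.3, 316.5, 333.1]
tcp_rot: [179.9, 0.1, 176.0]
ft_force: [1.1, 1.1, -0.6]
finger_gap: 42.5
```

apply_moves([
  [0.5,[0.03,-0.05,0],0],
  [0.5,[0.06,-0.1,0],0],
  [0.5,[0.09,-0.15,0],0],
  [0.5,[0.12,-0.2,0],0],
  [0.5,[0.15,-0.25,0],0],
])

```text
time: 3.55
tool_pos: [501.0, 64.6, 333.4]
tcp_rot: [179.9, 0.1, 176.0]
ft_force: [0.4, 0.9, 0.4]
finger_gap: 42.3
```

apply_moves([
  [0.5,[0.01,-0.055,0],0],
  [0.5,[0.02,-0.11,0],0],
  [0.5,[0.02,-0.11,0],0],
])

```text
time: 3.92
tool_pos: [521.1, -49.0, 333.0]
tcp_rot: [180.0, 0.1, 175.7]
ft_force: [-0.5, 0.3, -0.4]
finger_gap: 42.5
```

Run:
```python
from h import *
np.set_printoptions(precision=1,suppress=True)
p=snap('wrist','w1.png'); np.save('w1.npy',{k:p[k] for k in('intrinsics','rvec','tvec')},allow_pickle=True)
print(sense()['tool_pos'],ray(p,320,200))
for q in ['port_mouth','shutter_pivot','shutter_ball']:
    print(q,[(round(d['p'],2),cam2w(p,d['xyz']),proj(p,cam2w(p,d['xyz']))) for d in spotter.search_frame(p,q)[:3]])
```

```text
[521.  -46.9 333.2] (array([437. , -43.8, 464.1]), array([ 0.3, -0. , -0.9]))
port_mouth [(0.71, array([ 493.3, -202.5,  222.7]), array([[142. , 175.5]]))]
shutter_pivot [(0.63, array([ 485.7, -200.4,  225.1]), array([[140.2, 167.4]]))]
shutter_ball [(0.6, array([540.2, -48.6, 208.5]), array([[324.4, 207.3]]))]
```

View pics/w1.png

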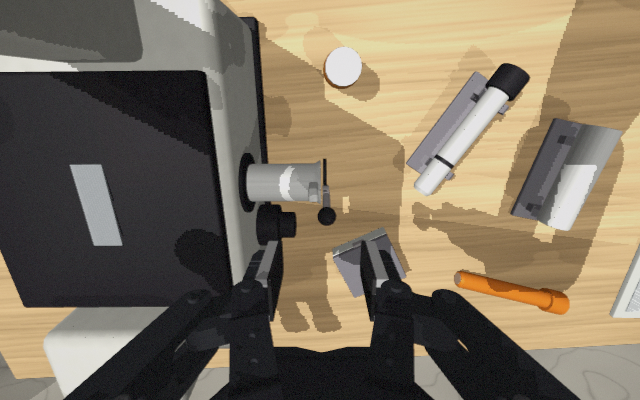

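Run:
```python
import cv2
w=cv2.imread('pics/w1.png')
cv2.imwrite('pics/z3.png',cv2.resize(w[140:240,235:345],None,fx=6,fy=6,interpolation=cv2.INTER_CUBIC))
cv2.imwrite('pics/z4.png',cv2.resize(w[55:205,400:540],None,fx=4,fy=4,interpolation=cv2.INTER_CUBIC))
```

```text
(no output)
```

View pics/z3.png

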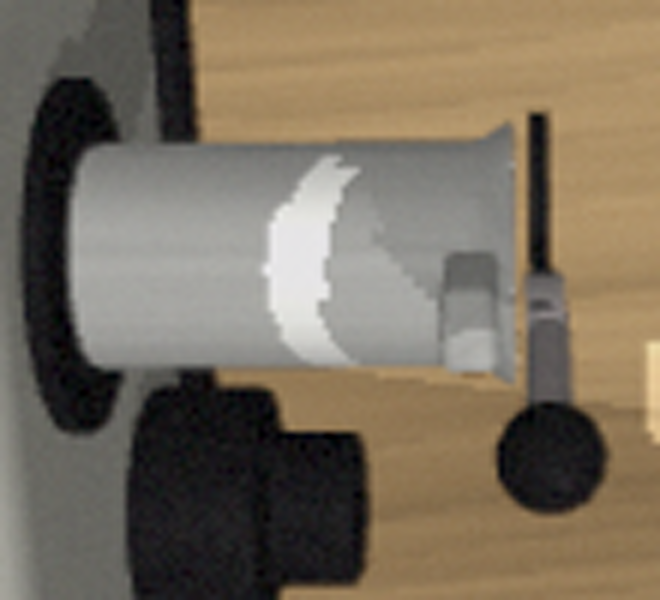

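View pics/z4.png

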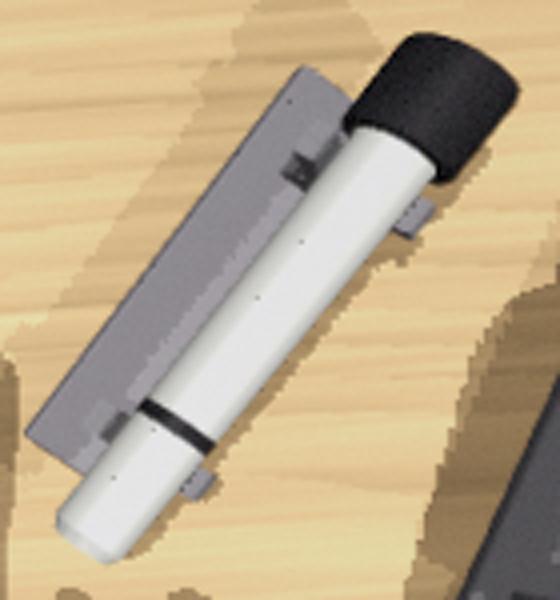

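```bash
cat > fit1.py <<'E'
from h import *
from scipy.optimize import least_squares
np.set_printoptions(precision=1,suppress=True)
w=np.load('w1.npy',allow_pickle=True).item()
s=snap('side');t=snap('top')
B=[(s,401.3,186.8),(t,404.4,170.7),(w,327.0,216.2)]
for o in ([B[0],B[1]],[B[0],B[2]],[B[1],B[2]],B): print('ball',tri(o))
L=[(w,444.2,162),(t,315.8,184.7),(s,313.7,214.2)]
J=[(w,498,93.3),(t,286.2,225.8),(s,268.3,236.7)]
for n,o in(('line',L),('junc',J)):
    for q in ([o[0],o[1]],[o[0],o[2]],[o[1],o[2]],o): print(n,tri(q))
def sil(p,c,a,r,ss):
    # two silhouette polylines of a cylinder
    C=ray(p,320,200)[0]; d=C-c; d=d-a*(d@a); D=np.linalg.norm(d); d/=D
    n=np.cross(a,d); cb=r/D; sb=np.sqrt(1-cb*cb)
    return [proj(p,[c+a*x+r*(cb*d+k*sb*n) for x in ss]) for k in(1,-1)]
W=lambda x,y:(235+x/6,140+y/6)
up=[W(110,146),W(400,140)];lo=[W(110,367),W(380,367)]
T=lambda x,y:(380+x/5.4,130+y/5.4)
tup=[T(160,226),T(320,224)];tlo=[T(160,336),T(320,342)]
def dist(pl,pts):
    a,b=pl;e=(b-a)/np.linalg.norm(b-a);n=np.array([-e[1],e[0]])
    return [(np.array(q)-a)@n for q in pts]
def res(v,full=True):
    x,z,yaw=v; a=np.array([-np.sin(yaw),np.cos(yaw),0]);c=np.array([x,-50,z]);R=[]
    for p,E,wt in((w,(up,lo),1),(t,(tup,tlo),.6)):
        pls=sil(p,c,a,23,[-80,-10])
        # match by mean
        pls=sorted(pls,key=lambda q:q[:,1].mean())
        for pl,pts in zip(pls,E): R+=[wt*k for k in dist(pl,pts)]
    return R
f=least_squares(res,[537,125,-0.05]);print('fit x,z,yaw',f.x,np.degrees(f.x[2]),np.array(res(f.x)))
f2=least_squares(lambda v:res([v[0],125,v[1]]),[537,-0.05]);print('z=125',f2.x,np.degrees(f2.x[1]),np.array(res([f2.x[0],125,f2.x[1]])))
E
python3 fit1.py
```

```text
ball [550.5 -45.2 205.8]
ball [550.3 -46.8 206.8]
ball [551.1 -45.5 203.1]
ball [550.6 -45.8 205.6]
line [548.4 131.1  40.3]
line [546.5 126.   49.5]
line [548.2 128.8  44.7]
line [548.1 128.9  44.9]
junc [457.  200.5  37. ]
junc [457.1 193.7  47.8]
junc [457.4 197.1  44.5]
junc [457.5 197.1  43.7]
fit x,z,yaw [540.6 124.4  -0.1] -3.418575634878323 [ 0.5  0.3 -0.5  0.2 -1.  -0.2 -0.1 -0.1]
z=125 [540.4  -0.1] -3.428071191033085 [ 0.5  0.3 -0.5  0.1 -1.  -0.2 -0.  -0.1]
```

apply_moves([
  [0.45,[0.015,0.001,-0.05],0.015],
  [0.45,[0.03,0.001,-0.1],0.015],
  [0.45,[0.03,0.001,-0.134],0.015],
  [0.45,[0.03,0.001,-0.134],0.015],
], grip_force=40)

```text
time: 4.72
tool_pos: [548.7, -41.4, 196.3]
tcp_rot: [179.9, -0.2, 177.1]
ft_force: [-0.2, -0.5, -0.1]
finger_gap: 38.5
```

Run:
```python
from h import *
p=snap('wrist','w2.png');s=snap('side')
cv2.imwrite('pics/s2.png',cv2.resize(s['color'][130:250,350:490],None,fx=5,fy=5))
st=sense();print(st['tool_pos'],st['tcp_rot'])
```

```text
[551.32712472 -42.23321301 200.96196773] [179.91522775   0.21188715 177.0700683 ]
```

View pics/w2.png

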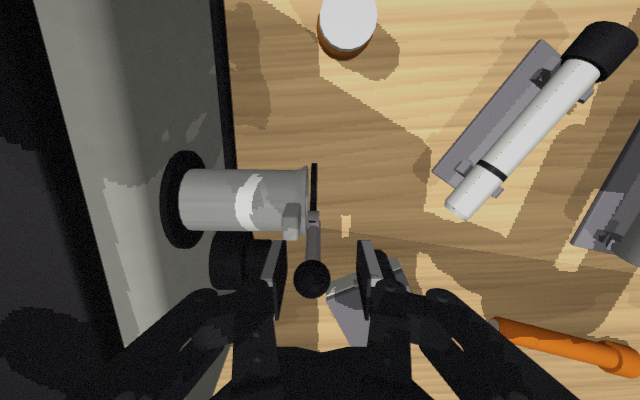

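View pics/s2.png

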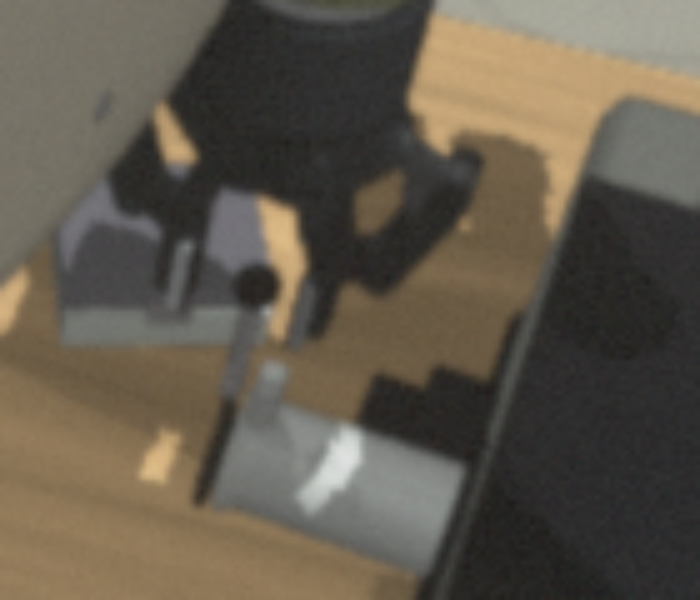

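The ball at (312,279) is between the pads (centre about u=321) and about 4 mm towards the scope. I'll correct that and close.

apply_moves([
  [0.45,[0,-0.004,-0.001],0],
  [0,[0,-0.004,-0.001],0],
  [0,[0,-0.004,-0.001],0],
  [0,[0,-0.004,-0.001],0],
  [0,[0,-0.004,-0.001],0],
])

```text
time: 5.45
tool_pos: [552.4, -46.3, 202.0]
tcp_rot: [179.9, 0.4, 177.1]
ft_force: [-0.2, 0.8, 6.0]
finger_gap: 15.3
```

Run:
```python
from h import *
p=snap('wrist');s=snap('side')
a=cv2.resize(p['color'][150:350,220:420],(500,500));b=cv2.resize(s['color'][150:250,370:470],(500,500))
cv2.imwrite('pics/s3.png',np.hstack([a,b])[:, :1000] if 0 else cv2.resize(np.hstack([a,b]),(800,400)))
st=sense();print(st['tool_pos'],st['tcp_rot'],st['ft_force'],st['finger_gap'])
```

```text
[552.32178949 -46.29390584 201.94952299] [179.91605485   0.39063837 177.0635164 ] [-1.39798817  0.50583056  5.73106102] 15.424664738581551
```

View pics/s3.png

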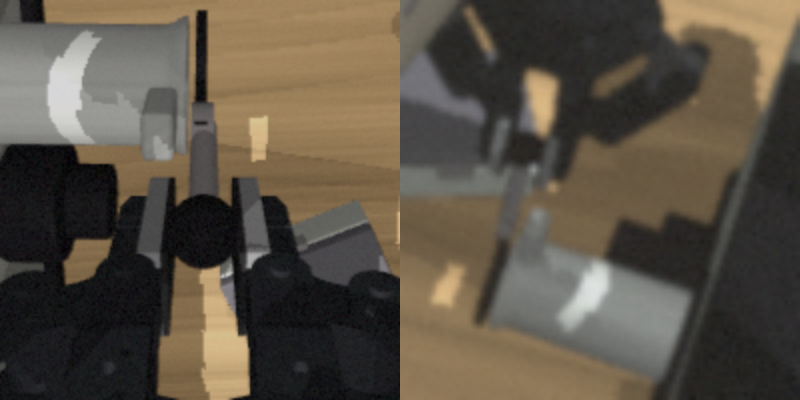

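apply_moves([
  [0,[0.006,0,-0.002],0],
  [0,[0.011,-0.001,-0.004],0],
  [0,[0.016,-0.001,-0.008],0],
  [0,[0.022,-0.001,-0.012],0],
  [0,[0.022,-0.001,-0.012],0],
])

```text
time: 6.18
tool_pos: [576.0, -47.7, 190.7]
tcp_rot: [179.9, 0.6, 177.1]
ft_force: [3.9, -1.4, 3.7]
finger_gap: 14.4
```

```bash
cat > look.py <<'E'
from h import *
import sys
p=snap('wrist');s=snap('side');t=snap('top')
a=cv2.resize(p['color'],(640,400))[:, :];b=cv2.resize(s['color'][150:250,370:470],(400,400),interpolation=cv2.INTER_CUBIC);c=cv2.resize(t['color'][130:230,370:470],(400,400),interpolation=cv2.INTER_CUBIC)
cv2.imwrite('pics/'+sys.argv[1],np.vstack([np.hstack([b,c]),np.hstack([cv2.resize(a,(320,200)),cv2.resize(p['color'][150:350,160:480],(480,200))[:,:480]])])[:600,:800])
st=sense();print(st['time'],st['tool_pos'],st['tcp_rot'],st['ft_force'],st['finger_gap'])
E
python3 look.py s4.png
```

```text
6.325 [575.62480667 -47.70518154 191.03439682] [179.9474153    0.57558121 177.06023212] [ 5.1022903  -2.58562306  5.4758738 ] 14.579576714414383
```

View pics/s4.png

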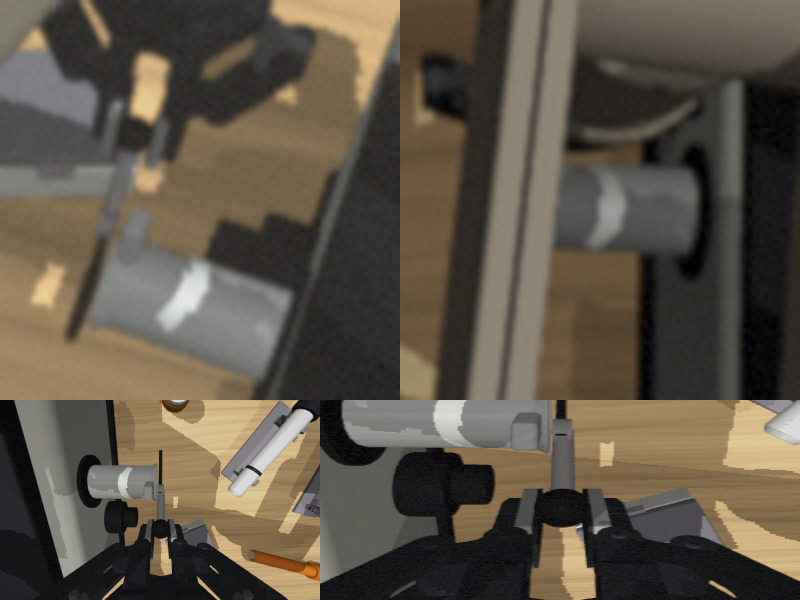

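The shutter follows: the disc has shifted sideways and the ball is still held. Next is the rest of the arc.

apply_moves([
  [0,[0.004,0,-0.005],0],
  [0,[0.007,0,-0.011],0],
  [0,[0.01,-0.001,-0.018],0],
  [0,[0.012,-0.001,-0.027],0],
  [0,[0.012,-0.001,-0.03],0],
])

```text
time: 6.95
tool_pos: [586.7, -48.5, 159.3]
tcp_rot: [179.9, 0.4, 177.1]
ft_force: [0.7, -0.8, -0.0]
finger_gap: -0.3
```

```bash
python3 look.py s5.png
```

```text
7.1 [587.31323441 -48.61762809 160.6302742 ] [179.94203533   0.52555274 177.06485475] [-0.20381944 -0.02819951  1.11581945] -0.03517853409979052
```

View pics/s5.png

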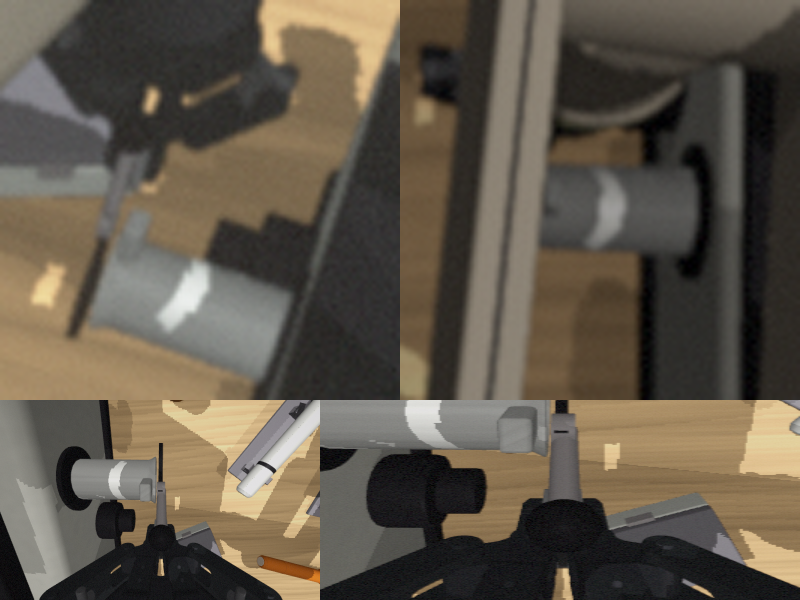

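The ball at about (560,527 in the mosaic) slipped out and the fingers shut completely. The shutter is at about 0.8 rad. I'll back out in +x, rise, and push the ball down from above with the shut fingers.

apply_moves([
  [0,[0.015,0,0],0],
  [0,[0.03,0,0],0],
  [0,[0.035,0,0.02],0],
  [0,[0.035,0,0.06],0],
  [0,[0.035,0,0.09],0],
])

```text
time: 7.72
tool_pos: [622.8, -48.7, 254.5]
tcp_rot: [180.0, 0.7, 177.1]
ft_force: [0.5, 1.0, -0.1]
finger_gap: 0.0
```

```bash
python3 look.py s6.png
python3 - <<'E'
from h import *
p=snap('wrist','w6.png');print(p['tvec'],ray(p,320,200))
np.save('w6.npy',{k:p[k] for k in('intrinsics','rvec','tvec')},allow_pickle=True)
E
```

```text
7.875 [623.78108077 -48.87895598 255.16303216] [179.98450394   0.89472307 177.06445672] [ 0.18595086  0.16465417 -0.66719356] -0.07524817775619672
[  17.46051186 -638.76751845  176.72932584] (array([537.77656639, -45.52259149, 385.07937496]), array([ 0.36342048, -0.02351952, -0.93132829]))
```

View pics/s6.png

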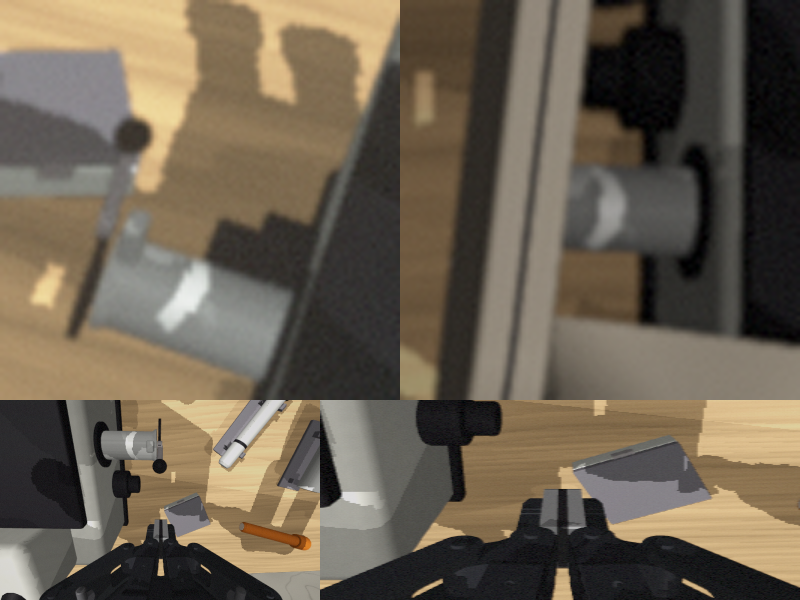

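View pics/w6.png

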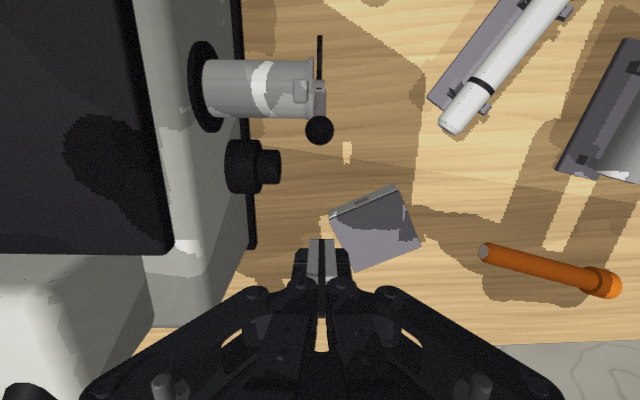

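Run:
```python
from h import *
w=np.load('w6.npy',allow_pickle=True).item();s=snap('side')
b=tri([(s,403,183.5),(w,319,130.5)]);print(b, proj(w,b),proj(s,b))
print(np.arctan2(b[0]-540.5,b[2]-165),sense()['tool_pos'])
```

```text
[562.79009226 -47.90874246 203.16228433] [[319.57436887 130.40426043]] [[403.19373792 183.53350279]]
0.5286365478558575 [622.19653289 -48.63730053 251.18536456]
```

apply_moves([
  [0,[-0.04,0.001,0],0],
  [0,[-0.085,0.001,0],0],
  [0,[-0.085,0.001,-0.01],0],
  [0,[-0.085,0.001,-0.046],0],
  [0,[-0.085,0.001,-0.046],0],
])

```text
time: 8.6
tool_pos: [535.0, -47.1, 201.1]
tcp_rot: [179.9, 0.1, 177.1]
ft_force: [0.0, -0.4, -0.8]
finger_gap: 0.1
```

```bash
python3 look.py s7.png
```

```text
8.75 [537.79097084 -47.68956644 205.91641052] [179.94703775   0.58287935 177.06398682] [-0.00184219  0.05405787  0.57472971] -0.502003384876289
```

View pics/s7.png

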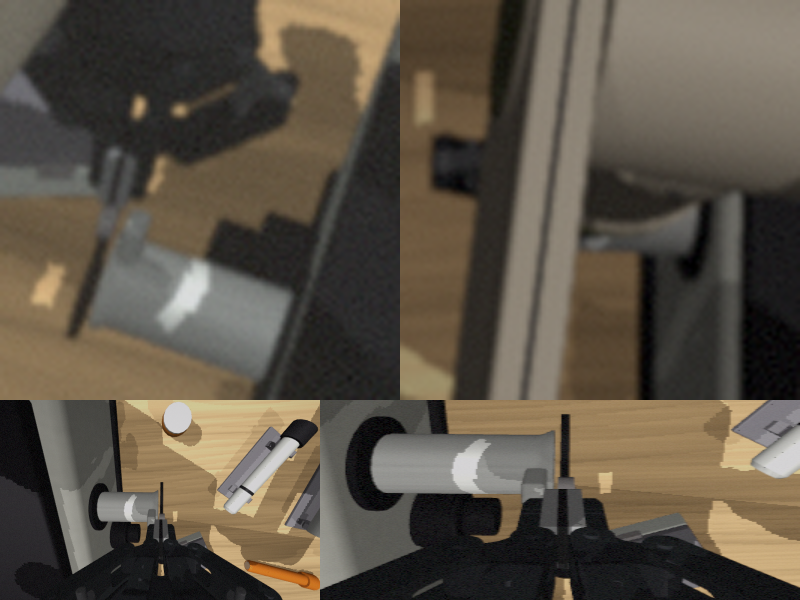

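apply_moves([
  [0,[0.008,0,0],0],
  [0,[0.017,0,0],0],
  [0,[0.024,0,-0.002],0],
  [0,[0.03,0,-0.006],0],
  [0,[0.034,0,-0.01],0],
])

```text
time: 9.38
tool_pos: [572.7, -47.7, 196.3]
tcp_rot: [180.0, 0.7, 177.1]
ft_force: [-1.2, 0.3, 2.0]
finger_gap: 0.1
```

apply_moves([
  [0,[0.004,0,-0.002],0],
  [0,[0.005,0,-0.006],0],
  [0,[0.006,0,-0.009],0],
  [0,[0.006,0,-0.009],0],
])

```text
time: 9.88
tool_pos: [579.5, -47.9, 189.5]
tcp_rot: [180.0, 0.8, 177.1]
ft_force: [-4.8, -0.1, 12.7]
finger_gap: 0.1
```

```bash
python3 look.py s8.png
```

```text
10.025 [579.52368919 -47.8991714  189.50009101] [179.97874643   0.81971146 177.07134254] [-4.71814354  0.20997253 13.07695166] -0.06584113698384195
```

View pics/s8.png

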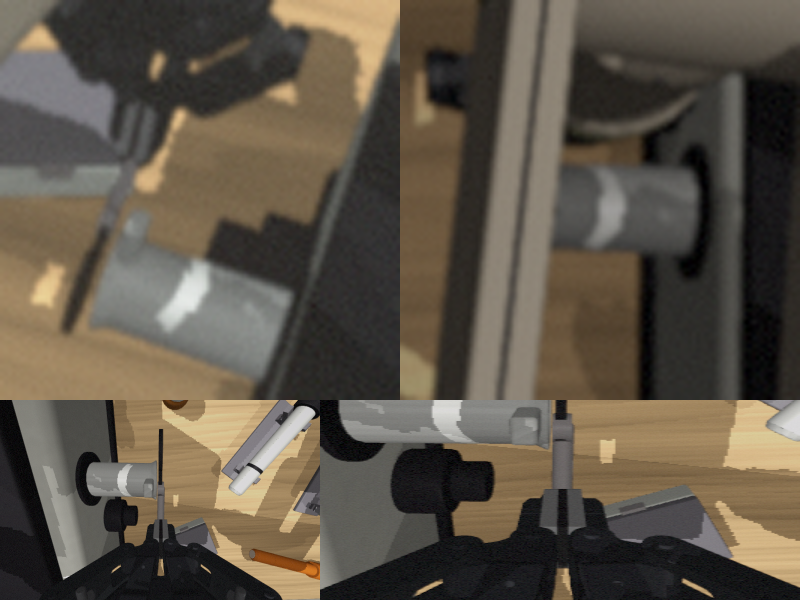

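apply_moves([
  [0,[0,0,-0.003],0],
  [0,[0,0,-0.004],0],
])

```text
time: 10.28
tool_pos: [579.8, -48.0, 188.9]
tcp_rot: [-180.0, 0.9, 177.1]
ft_force: [-13.6, 1.8, 26.5]
finger_gap: -0.0
```

apply_moves([
  [0,[0,0,0.03],0],
  [0,[0,0.02,0.08],0],
  [0,[0,0.08,0.12],0],
  [0,[-0.02,0.14,0.12],0],
  [0,[-0.02,0.14,0.12],0],
])

```text
time: 10.9
tool_pos: [559.3, 95.5, 309.8]
tcp_rot: [179.9, 1.0, 177.3]
ft_force: [0.2, -0.8, -0.0]
finger_gap: 0.2
```

```bash
python3 look.py s9.png
python3 - <<'E'
from h import *
p=snap('wrist','w9.png');print(ray(p,320,200))
np.save('w9.npy',{k:p[k] for k in('intrinsics','rvec','tvec')},allow_pickle=True)
E
```

```text
11.05 [559.69337714  91.86815323 308.31675084] [-179.96524267    0.90540734  177.13189485] [ 0.19784006 -0.33792623 -0.22787971] 0.26352379415397853
(array([473.66275462,  95.23214817, 438.21636556]), array([ 0.36354711, -0.02395994, -0.93126764]))
```

View pics/s9.png

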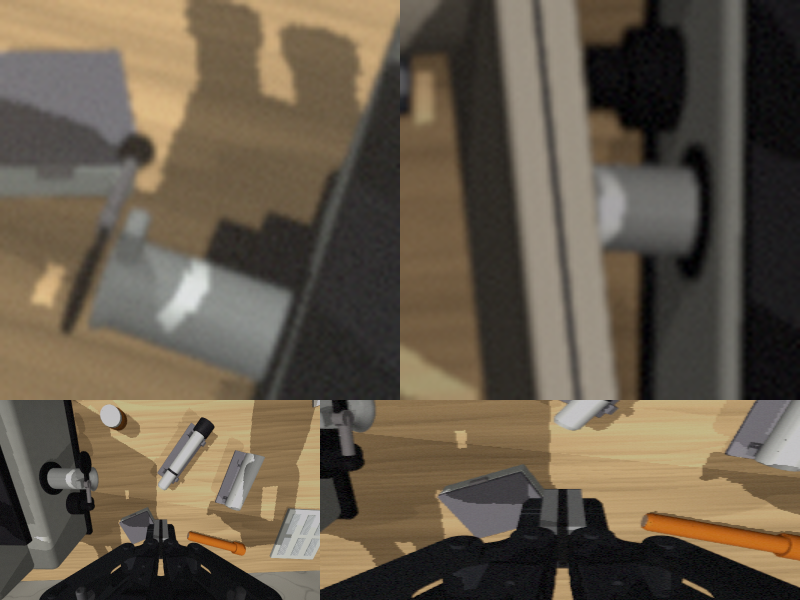

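View pics/w9.png

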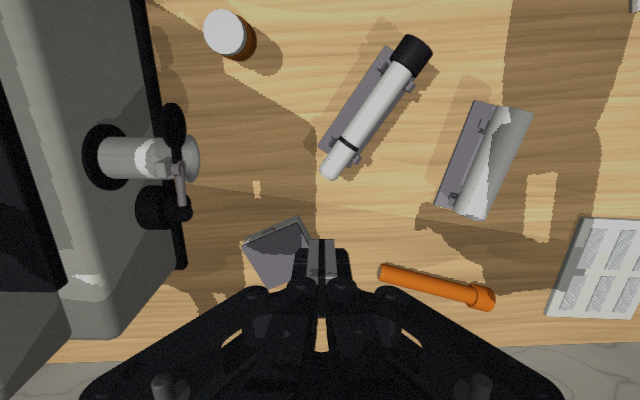

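Run:
```python
from h import *
w=cv2.imread('pics/w9.png')
cv2.imwrite('pics/z9.png',cv2.resize(w[95:225,75:215],None,fx=5,fy=4.6,interpolation=cv2.INTER_CUBIC) if 0 else cv2.resize(w[95:225,75:215],None,fx=4.5,fy=4.5,interpolation=cv2.INTER_CUBIC))
```

```text
(no output)
```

View pics/z9.png

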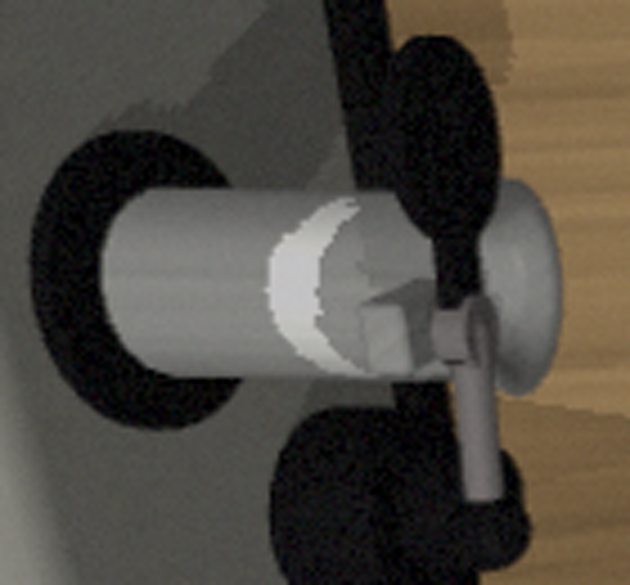

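```bash
cat > fit2.py <<'E'
from h import *
np.set_printoptions(precision=2,suppress=True)
w9=np.load('w9.npy',allow_pickle=True).item();w1=np.load('w1.npy',allow_pickle=True).item();s=snap('side')
b=tri([(s,404,187.7),(w9,183.4,213.2)]);print('ball',b,np.arctan2(b[0]-540.5,b[2]-165))
yaw=np.radians(-3.43);X=np.array([np.cos(yaw),np.sin(yaw),0]);Y=np.array([-np.sin(yaw),np.cos(yaw),0]);Z=np.array([0,0,1.])
th=np.linspace(0,2*np.pi,361)
for y in(-54,-52,-50,-48,-46):
    M=np.array([540.4,-50,125])+Y*(y+50)
    rim=[M+27.5*(np.cos(a)*X+np.sin(a)*Z) for a in th]
    q=proj(w9,rim);k=proj(w1,rim)
    disc=M+5*Y-40*np.sin(1.45)*X+Z*(40-40*np.cos(1.45))
    d=proj(w9,[disc+21*(np.cos(a)*X+np.sin(a)*Z) for a in th])
    print(y,M,'w9 right',q[:,0].max(),'(199.4) rows',q[:,1].min(),q[:,1].max(),'(135,182.3) w1 u',k[:,0].max(),k[:,1].min(),k[:,1].max(),'(320.8;160.3,203.7)','disc',d.min(0),d.max(0),'(161.5,103)-(186,~148)')
E
python3 fit2.py
```

```text
ball [585.72 -49.91 168.42] 1.4953089700337303
-54 [540.16 -53.99 125.  ] w9 right 199.3168722717511 (199.4) rows 133.20402071756752 183.8598018297791 (135,182.3) w1 u 319.6901570072437 159.04232791253668 204.430967651652 (320.8;160.3,203.7) disc [159.53 102.54] [182.55 148.67] (161.5,103)-(186,~148)
-52 [540.28 -52.   125.  ] w9 right 200.99634527031083 (199.4) rows 133.22077680945088 183.8755463626277 (135,182.3) w1 u 321.27769479688874 159.0164944761587 204.40659603895045 (320.8;160.3,203.7) disc [161.84 102.56] [184.53 148.69] (161.5,103)-(186,~148)
-50 [540.4 -50.  125. ] w9 right 202.67577787787175 (199.4) rows 133.23753245568957 183.8912904855337 (135,182.3) w1 u 322.9027949485081 158.9906595467143 204.38222302629916 (320.8;160.3,203.7) disc [164.15 102.58] [186.51 148.71] (161.5,103)-(186,~148)
-48 [540.52 -48.   125.  ] w9 right 204.35517009589086 (199.4) rows 133.25428765630113 183.90703419851275 (135,182.3) w1 u 324.57474508215745 158.9648231240738 204.35784861357752 (320.8;160.3,203.7) disc [166.47 102.6 ] [188.5  148.73] (161.5,103)-(186,~148)
-46 [540.64 -46.01 125.  ] w9 right 206.03452192582517 (199.4) rows 133.27104241130337 183.9227775015809 (135,182.3) w1 u 326.28770021725677 158.93898520810774 204.33347280066457 (320.8;160.3,203.7) disc [168.78 102.62] [190.48 148.75] (161.5,103)-(186,~148)
```

The shutter is fully open: the ball triangulates to about 1.45 rad and the disc edges in the w9 view match the model. Next I'll go over the relay tube and check alignment before the grasp.

apply_moves([
  [0.75,[-0.015,0.02,-0.02],-0.15],
  [0.75,[-0.03,0.04,-0.06],-0.3],
  [0.75,[-0.05,0.06,-0.12],-0.45],
  [0.75,[-0.063,0.076,-0.17],-0.595],
  [0.75,[-0.063,0.076,-0.19],-0.595],
])

```text
time: 11.78
tool_pos: [493.6, 165.7, 113.2]
tcp_rot: [-179.6, 0.6, 142.8]
ft_force: [0.2, 0.2, 0.7]
finger_gap: 64.3
```

Run:
```python
from h import *
p=snap('wrist','w10.png');st=sense();print(st['time'],st['tool_pos'],st['tcp_rot'])
np.save('w10.npy',{k:p[k] for k in('intrinsics','rvec','tvec')},allow_pickle=True)
t=st['tool_pos'];print(proj(p,[[548.1,128.9,45],[512.2,156,45],[496.2,168,45],[457.9,196.8,45],[t[0],t[1],t[2]],[t[0],t[1],45]]))
```

```text
11.825 [493.46540933 165.12711179 111.94302245] [-179.58600943    0.58073697  142.84707758]
[[327.16841532 284.75175358]
 [327.31216497 235.59852377]
 [327.29855508 211.51731739]
 [327.34976964 147.17744494]
 [321.48803302 261.41898513]
 [321.97745578 210.96478265]]
```

View pics/w10.png

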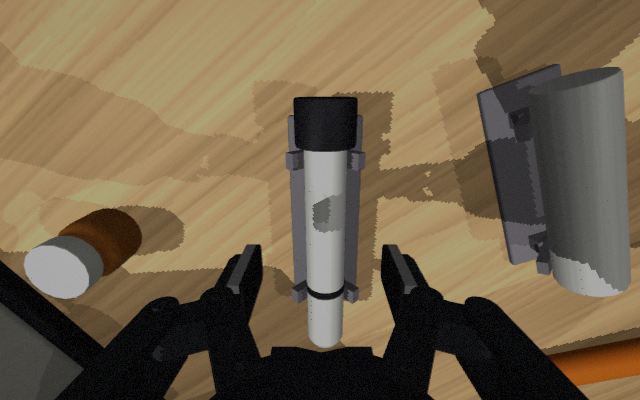

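The tube runs straight down the image at u≈326, with the black head at the top and the line at row 294. Jaw centre is u≈322, so a small correction is enough before descending.

apply_moves([
  [0.75,[0.002,0.003,-0.03],0],
  [0.75,[0.002,0.003,-0.06],0],
  [0.75,[0.002,0.003,-0.075],0],
  [0.75,[0.002,0.003,-0.075],0],
], grip_force=60)

```text
time: 12.32
tool_pos: [495.2, 167.2, 36.3]
tcp_rot: [-179.5, 0.5, 142.8]
ft_force: [0.1, 0.3, 1.0]
finger_gap: 64.0
```

Run:
```python
from h import *
p=snap('wrist','w11.png');st=sense();print(st['time'],st['tool_pos'],st['tcp_rot'],st['ft_force'])
```

```text
12.375 [495.96967674 167.64476589  37.4577818 ] [-179.58589293    0.58440014  142.7989058 ] [0.47600888 0.14319631 0.27868494]
```

View pics/w11.png

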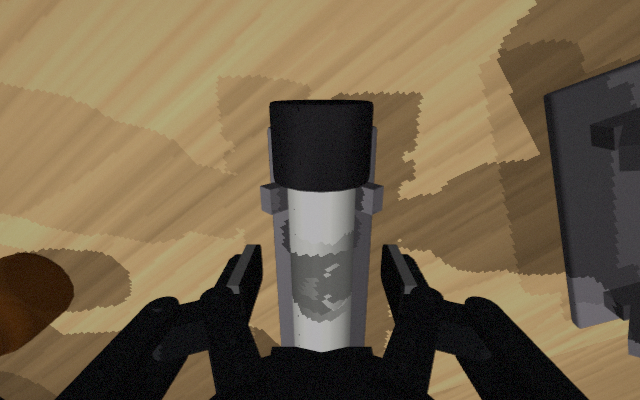

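The tube (centre u≈321) is centred between the jaws, with clear space to the supports. Closing now.

apply_moves([
  [0,[0,0,0],0],
  [0,[0,0,0],0],
  [0,[0,0,0],0],
  [0,[0,0,0],0],
  [0,[0,0,0],0],
], grip_force=70)

```text
time: 13.0
tool_pos: [496.3, 166.6, 39.2]
tcp_rot: [-179.5, 0.7, 142.8]
ft_force: [-7.4, -7.7, 13.1]
finger_gap: 28.1
```

apply_moves([
  [0,[0,0,0.005],0],
  [0,[0,0,0.02],0],
  [0,[0,0,0.04],0],
  [0,[0,0,0.06],0],
  [0,[0,0,0.06],0],
])

```text
time: 13.62
tool_pos: [498.2, 167.3, 102.0]
tcp_rot: [-179.7, 0.8, 142.8]
ft_force: [-0.5, -0.3, -3.4]
finger_gap: 28.1
```

Run:
```python
from h import *
p=snap('wrist','w12.png');s=snap('side');cv2.imwrite('pics/s12.png',cv2.resize(s['color'][160:290,220:370],None,fx=4,fy=4));st=sense();print(st['time'],st['tool_pos'],st['tcp_rot'],st['ft_force'],st['wrist_torque'],st['finger_gap'])
```

```text
13.725 [496.36878334 166.77351747  99.28063232] [-179.54194188    0.68345079  142.82309936] [-0.51746226  0.28350647 -3.46301315] [0.08493561 0.02907452 0.04220302] 27.92866226307454
```

View pics/w12.png

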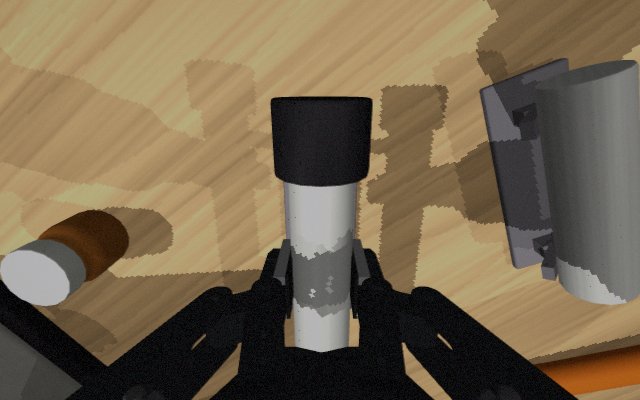

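View pics/s12.png

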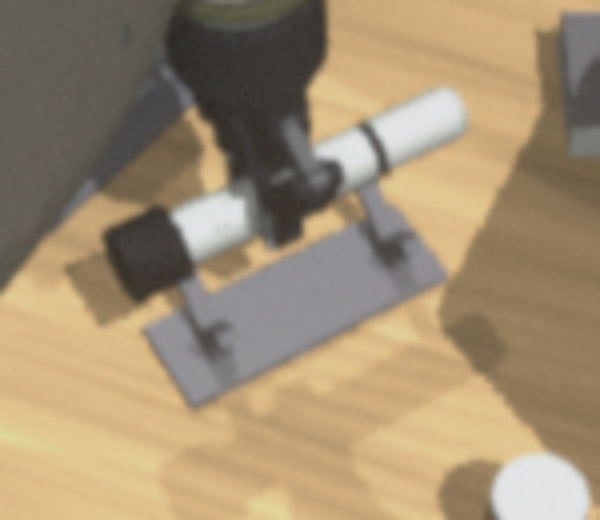

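The tube is held and level. The side view shows it clear of the rest, line at (378,148). Now lift, turn and stage it in front of the port.

apply_moves([
  [0,[0,0,0.03],-0.1],
  [0,[0.01,-0.01,0.04],-0.27],
  [0,[0.02,-0.02,0.04],-0.44],
  [0,[0.03,-0.03,0.04],-0.61],
  [0,[0.04,-0.04,0.04],-0.78],
])

```text
time: 14.35
tool_pos: [535.8, 126.4, 137.8]
tcp_rot: [-179.4, 0.7, 97.8]
ft_force: [-0.1, -0.8, -3.5]
finger_gap: 28.0
```

Run:
```python
from h import *
st=sense();print(st['time'],st['tool_pos'],st['tcp_rot'])
t=st['tool_pos'];d=np.array([549.9,107.2,118])-t;print(d,np.radians(86.6-st['tcp_rot'][2]))
```

```text
14.35 [535.81108878 126.37732421 137.79776822] [-179.41268566    0.68115656   97.81507475]
[ 14.08891122 -19.17732421 -19.79776822] -0.19573998021502942
```

apply_moves([
  [0,[0.007,-0.01,-0.01],-0.1],
  [0,[0.014,-0.019,-0.02],-0.19],
  [0,[0.014,-0.019,-0.02],-0.195],
  [0,[0.014,-0.019,-0.02],-0.195],
])

```text
time: 14.85
tool_pos: [549.3, 107.7, 117.3]
tcp_rot: [-179.3, 0.7, 86.8]
ft_force: [0.4, -0.7, -3.2]
finger_gap: 28.0
```

Run:
```python
from h import *
p=snap('wrist','w13.png');s=snap('side');t=snap('top','t13.png');cv2.imwrite('pics/s13.png',cv2.resize(s['color'][150:260,310:470],None,fx=5,fy=5,interpolation=cv2.INTER_CUBIC));st=sense();print(st['time'],st['tool_pos'],st['tcp_rot'],st['ft_force'],st['wrist_torque'],st['finger_gap'])
cv2.imwrite('pics/t13z.png',cv2.resize(t['color'][120:240,300:460],None,fx=5,fy=5,interpolation=cv2.INTER_CUBIC))
np.save('w13.npy',{k:p[k] for k in('intrinsics','rvec','tvec')},allow_pickle=True)
```

```text
15.0 [549.81187695 107.85588577 118.17434449] [-179.4407281     0.66894566   86.73260698] [ 0.29561171 -1.20411255 -3.13187423] [ 0.04128103 -0.01678096  0.02492314] 28.16449689532477
```

View pics/w13.png

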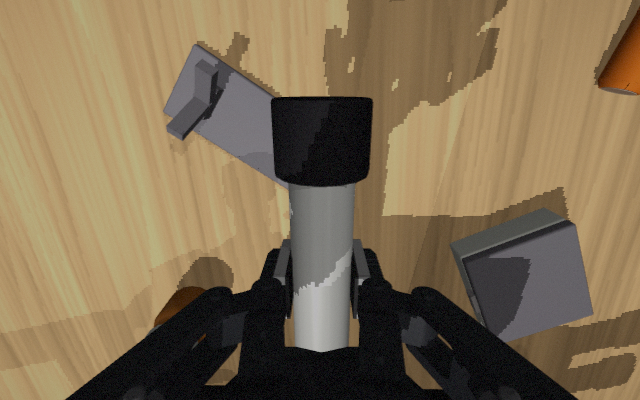

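View pics/s13.png

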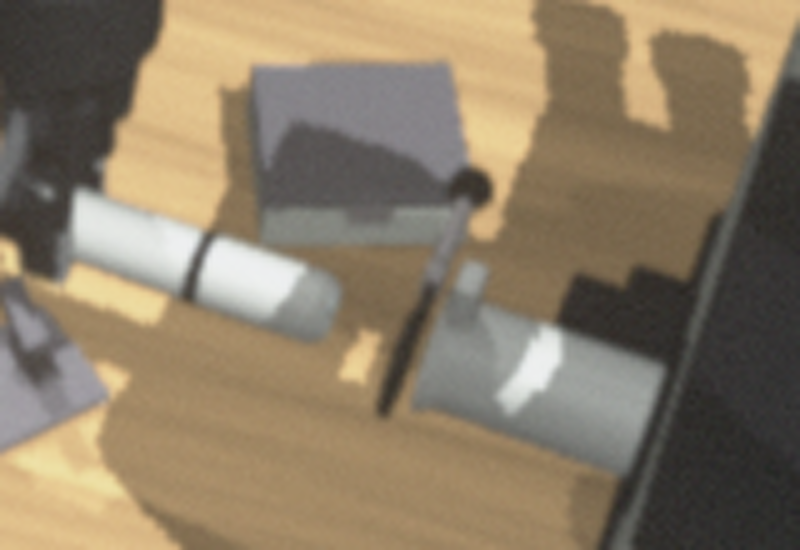

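View pics/t13z.png

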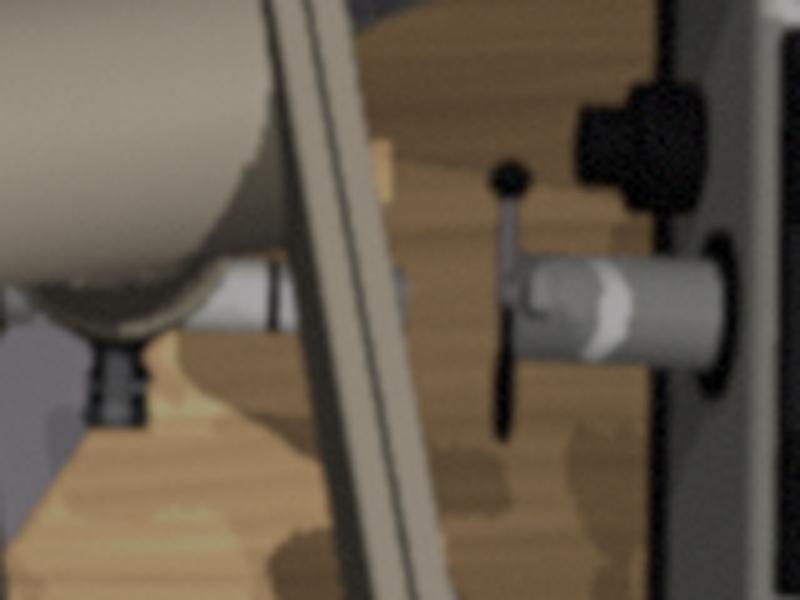

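```bash
cat > fit3.py <<'E'
from h import *
from scipy.optimize import least_squares
np.set_printoptions(precision=2,suppress=True)
s=snap('side');t=snap('top')
S=lambda x,y:(310+x/5,150+y/5)
T=lambda x,y:(300+x/5,120+y/5)
def sil(p,c,a,r,ss):
    C=ray(p,320,200)[0]; d=C-c; d=d-a*(d@a); D=np.linalg.norm(d); d/=D
    n=np.cross(a,d); cb=r/D; sb=np.sqrt(1-cb*cb)
    return sorted([proj(p,[c+a*x+r*(cb*d+k*sb*n) for x in ss]) for k in(1,-1)],key=lambda q:q[:,1].mean())
def dist(pl,pts):
    a,b=pl;e=(b-a)/np.linalg.norm(b-a);n=np.array([-e[1],e[0]])
    return [(np.array(q)-a)@n for q in pts]
def fit(r,y0,obs,n,fixed=None):
    def res(v):
        x,z=v[:2];yaw,pit=(v[2:] if fixed is None else fixed)
        a=np.array([-np.sin(yaw)*np.cos(pit),np.cos(yaw)*np.cos(pit),np.sin(pit)]);c=np.array([x,y0,z]);R=[]
        for p,E in obs:
            for pl,pts in zip(sil(p,c,a,r,[-30,30]),E): R+=dist(pl,pts)
        return R
    f=least_squares(res,[540,125]+([-.05,0] if fixed is None else []));print(n,f.x,np.degrees(f.x[2:]),'res',np.array(f.fun))
    return f.x
ty=(( [S(90,193),S(250,243)],[S(80,262),S(180,298),S(290,336)] ),)
tub=[(s,([S(90,193),S(185,223),S(240,242)],[S(80,262),S(175,297),S(290,337)])),(t,([T(230,259),T(290,262)],[T(195,328),T(290,331)]))]
slv=[(s,([S(500,307),S(660,364)],[S(450,414),S(615,470)])),(t,([T(555,255),T(705,259)],[T(555,359),T(705,364)]))]
fit(15,70,tub,'tube@y70');fit(23,-95,slv,'sleeve@y-95')
fx=(np.radians(-3.4),0.)
fit(15,70,tub,'tube@y70',fx);fit(23,-95,slv,'sleeve@-95',fx)
# line location along
R=[]
for p,u in((s,S(198,266)),(t,T(273,297))):
    c,d=ray(p,*u); k=(129-c[2])/d[2] if p is t else None
    # intersect with vertical plane of axis x=549.9-0.0598*(107.2-y)
    n=np.array([1,-0.0598,0]);k=(n@(np.array([549.9,107.2,0])-c))/(n@d) if p is s else k
    print('line',c+k*d)
E
python3 fit3.py
```

```text
tube@y70 [548.71 120.77  -0.07  -0.02] [-4.07 -1.27] res [-0.37 -0.02 -0.12  0.45  0.06  0.05 -0.11 -0.22  0.04  0.24]
sleeve@y-95 [537.74 123.25  -0.05   0.01] [-3.02  0.72] res [-0.01 -0.46  0.04  0.57 -0.58 -0.53  0.56  0.41]
tube@y70 [548.56 121.05] [] res [-0.48 -0.02 -0.06  0.38  0.07  0.15 -0.08 -0.28  0.14  0.17]
sleeve@-95 [537.79 123.16] [] res [ 0.03 -0.51  0.08  0.54 -0.65 -0.47  0.49  0.49]
line [546.26  46.38 122.42]
line [545.63  48.48 129.  ]
```

Both views agree: the tube axis is about 1 mm off in +x and about 2 mm low against the sleeve axis. I'll correct this and go up to just outside the mouth.

apply_moves([
  [0,[-0.001,0,0.002],0],
  [0,[-0.002,-0.018,0.002],0],
  [0,[-0.0034,-0.036,0.002],0],
  [0,[-0.0034,-0.036,0.002],0],
  [0,[-0.0034,-0.036,0.002],0],
])

```text
time: 15.72
tool_pos: [546.5, 71.3, 120.2]
tcp_rot: [-179.5, 0.7, 86.6]
ft_force: [-0.1, -0.3, -2.6]
finger_gap: 28.0
```

```bash
cat > look2.py <<'E'
from h import *
import sys
s=snap('side');t=snap('top')
a=cv2.resize(s['color'][160:260,330:470],(560,400),interpolation=cv2.INTER_CUBIC)
b=cv2.resize(t['color'][140:220,330:470],(350,200),interpolation=cv2.INTER_CUBIC)
cv2.imwrite('pics/a'+sys.argv[1],cv2.resize(a,(798,570)));cv2.imwrite('pics/b'+sys.argv[1],cv2.resize(t['color'][140:220,340:460],(780,520),interpolation=cv2.INTER_CUBIC))
st=sense();print(st['time'],st['tool_pos'],st['tcp_rot'],st['ft_force'],st['wrist_torque'],st['finger_gap'])
E
python3 look2.py 14.png
```

```text
15.825 [546.50568101  71.84083292 120.24124673] [-179.45106158    0.65742027   86.69458909] [ 0.12216159  0.53145727 -2.34224601] [ 0.0076412  -0.01062515  0.00584977] 28.02937120500191
```

View pics/a14.png

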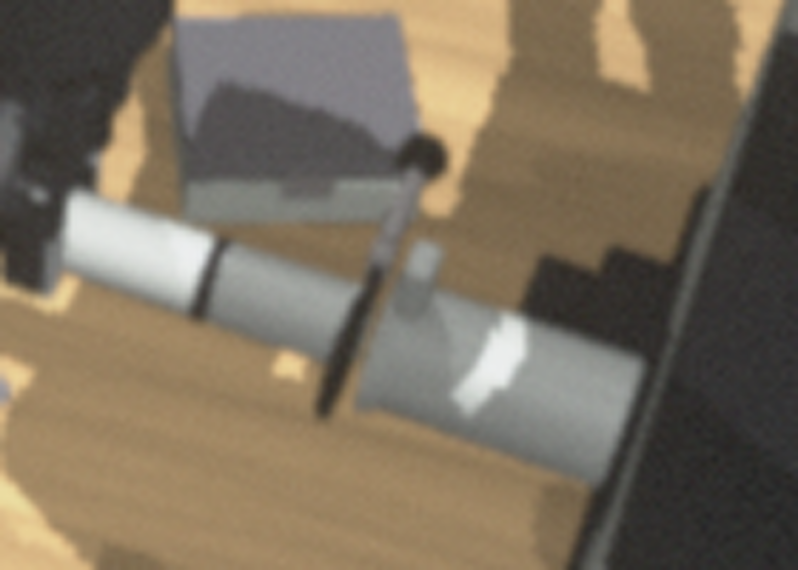

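View pics/b14.png

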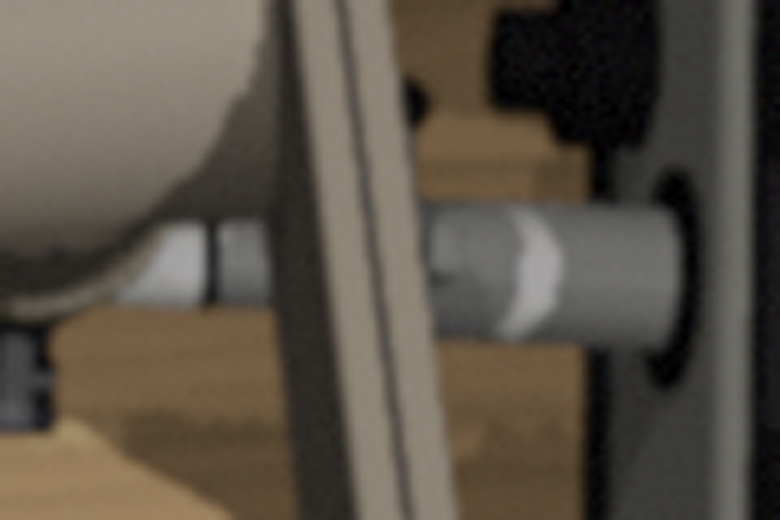

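```bash
sed -n '1,200p' fit3.py | sed '/^S=/,$d' > /dev/null
cat > fit4.py <<'E'
exec(open('fit3.py').read().split("ty=((")[0])
A=lambda x,y:(330+x/5.7,160+y/5.7)
Bt=lambda x,y:(340+x/6.5,140+y/6.5)
tub=[(s,([A(100,199),A(180,225),A(260,251)],[A(100,277),A(180,307),A(260,333)])),(t,([Bt(190,219),Bt(255,221)],[Bt(190,303),Bt(255,305)]))]
slv=[(s,([A(480,305),A(620,352)],[A(400,419),A(570,473)])),(t,([Bt(450,205),Bt(660,208)],[Bt(450,335),Bt(660,345)]))]
fx=(np.radians(-3.4),0.)
a=fit(15,30,tub,'tube@30',fx);b=fit(23,-95,slv,'sleeve@-95',fx)
print('diff',a-b-np.array([125*.0594,0]))
fit(15,30,tub,'tube@30')
E
python3 fit4.py
python3 - <<'E'
import cv2,numpy as np
im=cv2.imread('pics/a14.png').astype(int)
g=im.sum(2)
for x in (100,140,180,250,290): 
    c=g[150:420,x]; print(x,[ (150+i*6,int(c[i*6])) for i in range(5,40)])
E
```

```text
tube@30 [544.56 125.74] [] res [-0.97 -0.76 -0.55  0.93  0.61  0.95 -0.77 -0.75  0.63  0.65]
sleeve@-95 [537.45 122.52] [] res [-0.27 -0.21 -0.2   0.83 -1.04 -0.44  0.88  0.43]
diff [-0.32  3.22]
tube@30 [544.68 125.31  -0.07  -0.04] [-3.88 -2.29] res [-0.65 -0.72 -0.79  1.15  0.57  0.65 -0.79 -0.74  0.62  0.68]
100 [(180, 453), (186, 464), (192, 469), (198, 505), (204, 580), (210, 633), (216, 661), (222, 670), (228, 678), (234, 681), (240, 676), (246, 663), (252, 645), (258, 607), (264, 572), (270, 516), (276, 443), (282, 373), (288, 363), (294, 379), (300, 388), (306, 394), (312, 399), (318, 403), (324, 393), (330, 386), (336, 387), (342, 389), (348, 381), (354, 379), (360, 376), (366, 378), (372, 370), (378, 377), (384, 389)]
140 [(180, 334), (186, 333), (192, 332), (198, 323), (204, 342), (210, 430), (216, 542), (222, 621), (228, 656), (234, 671), (240, 678), (246, 684), (252, 680), (258, 667), (264, 650), (270, 629), (276, 588), (282, 537), (288, 461), (294, 391), (300, 364), (306, 374), (312, 394), (318, 395), (324, 397), (330, 399), (336, 397), (342, 384), (348, 384), (354, 38
[... 638 characters left out ...]
(252, 398), (258, 454), (264, 476), (270, 491), (276, 482), (282, 473), (288, 464), (294, 458), (300, 433), (306, 412), (312, 393), (318, 382), (324, 364), (330, 338), (336, 331), (342, 350), (348, 377), (354, 390), (360, 393), (366, 393), (372, 393), (378, 390), (384, 382)]
290 [(180, 281), (186, 298), (192, 295), (198, 327), (204, 370), (210, 385), (216, 381), (222, 356), (228, 334), (234, 325), (240, 311), (246, 317), (252, 318), (258, 339), (264, 388), (270, 429), (276, 467), (282, 483), (288, 494), (294, 483), (300, 471), (306, 454), (312, 438), (318, 425), (324, 405), (330, 384), (336, 365), (342, 350), (348, 391), (354, 510), (360, 577), (366, 593), (372, 565), (378, 465), (384, 401)]
```

apply_moves([
  [0,[0,0,-0.0015],0],
  [0,[-0.0005,-0.006,-0.0015],0],
  [0,[-0.001,-0.012,-0.0015],0],
  [0,[-0.001,-0.018,-0.0015],0],
  [0,[-0.001,-0.018,-0.0015],0],
])

```text
time: 16.55
tool_pos: [545.5, 53.4, 118.8]
tcp_rot: [-179.5, 0.7, 86.7]
ft_force: [0.1, 0.1, -4.3]
finger_gap: 28.1
```

```bash
python3 look2.py 15.png
```

```text
16.65 [545.51501908  53.91168042 118.76099214] [-179.45105839    0.65800442   86.6991873 ] [-0.54898127  0.29293375 -2.61193763] [ 0.03800005  0.02438978 -0.03509158] 28.040133931636667
```

View pics/a15.png

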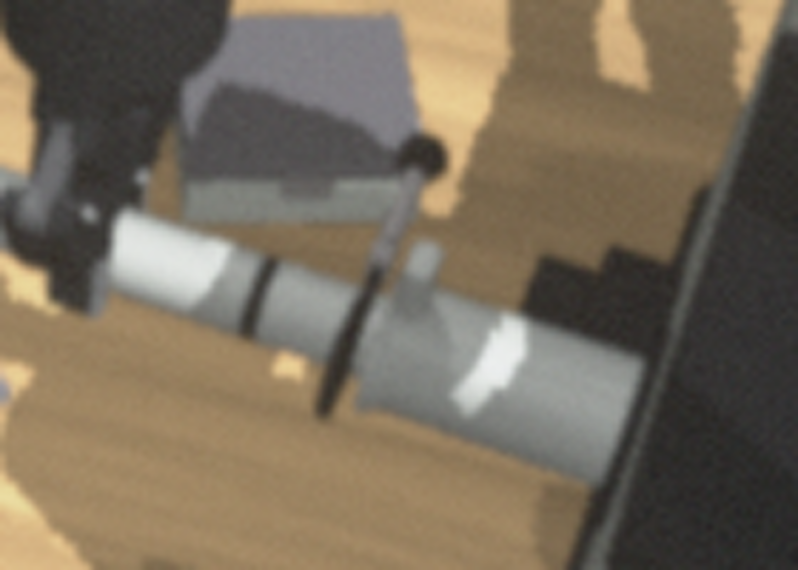

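No contact forces with the front end already past the flare. Advancing.

apply_moves([
  [0,[-0.0003,-0.006,0],0],
  [0,[-0.0007,-0.012,0],0],
  [0,[-0.001,-0.018,0],0],
  [0,[-0.0013,-0.023,0],0],
  [0,[-0.0013,-0.023,0],0],
])

```text
time: 17.27
tool_pos: [544.2, 30.4, 118.8]
tcp_rot: [-179.5, 0.7, 86.7]
ft_force: [-0.2, -0.1, -3.7]
finger_gap: 28.2
```

```bash
python3 look2.py 16.png; python3 -c "
from h import *
snap('wrist','w16.png')"
```

```text
17.375 [544.25935182  30.86930115 118.80135231] [-179.45761865    0.65147251   86.68552418] [-0.38456758  0.08979796 -3.09394289] [-0.02255978 -0.00649984  0.03739728] 27.732728088422345
```

View pics/a16.png

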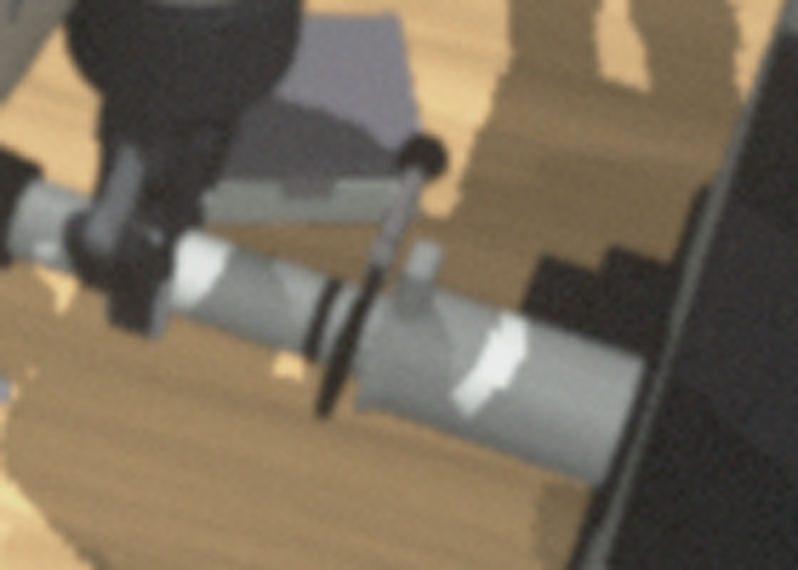

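View pics/b16.png

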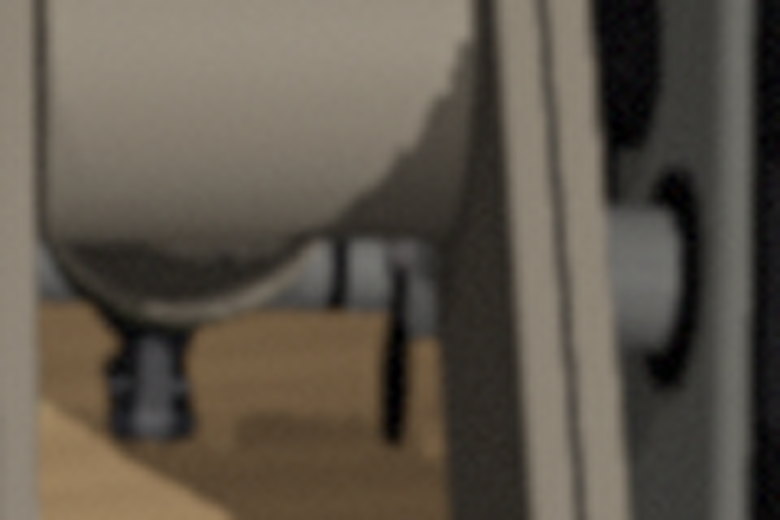

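View pics/w16.png

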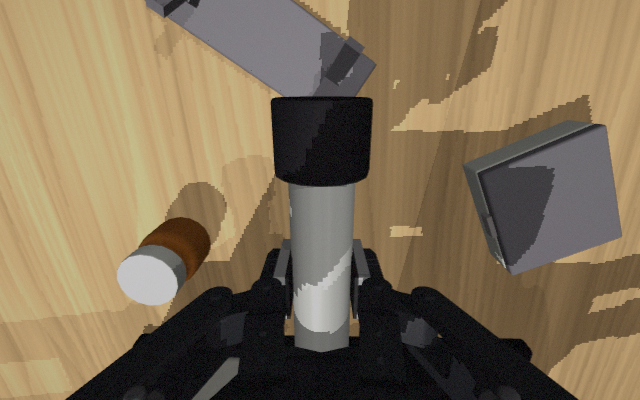

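```bash
cat > fit5.py <<'E'
exec(open('fit3.py').read().split("ty=((")[0])
A=lambda x,y:np.array((330+x/5.7,160+y/5.7))
Bt=lambda x,y:np.array((340+x/6.5,140+y/6.5))
yaw=np.radians(-3.4);Y=np.array([-np.sin(yaw),np.cos(yaw),0]);M=np.array([540.3,-52.5,125.])
for sh in range(12,30,2):
    c=M+Y*sh
    a=[q[0] for q in sil(s,c,Y,15,[0,1])];b=[q[0] for q in sil(t,c,Y,15,[0,1])]
    f=lambda q:(q-np.array([330,160]))*5.7; g=lambda q:(q-np.array([340,140]))*6.5
    print('s',sh,'side',f(a[0]),f(a[1]),'top',g(b[0]),g(b[1]))
for sh in (-2,0,2):
    c=M+Y*sh
    a=[q[0] for q in sil(s,c,Y,27.5,[0,1])];b=[q[0] for q in sil(t,c,Y,27.5,[0,1])]
    print('rim',sh,'side',f(a[0]),f(a[1]),'top',g(b[0]),g(b[1]))
E
python3 fit5.py
python3 - <<'E'
import cv2
s=cv2.imread('pics/a16.png')
cv2.imwrite('pics/a16z.png',cv2.resize(s[220:440,260:480],None,fx=2.7,fy=2.7,interpolation=cv2.INTER_CUBIC))
E
```

```text
s 12 side [360.47 281.79] [331.93 363.8 ] top [372.49 218.35] [369.08 311.35]
s 14 side [354.94 279.91] [326.42 361.86] top [366.28 218.14] [362.87 311.14]
s 16 side [349.41 278.02] [320.91 359.93] top [360.06 217.94] [356.66 310.93]
s 18 side [343.89 276.14] [315.41 358.  ] top [353.85 217.73] [350.45 310.72]
s 20 side [338.37 274.26] [309.92 356.07] top [347.64 217.53] [344.24 310.52]
s 22 side [332.87 272.39] [304.43 354.15] top [341.42 217.32] [338.03 310.31]
s 24 side [327.37 270.52] [298.95 352.22] top [335.21 217.12] [331.82 310.1 ]
s 26 side [321.87 268.64] [293.47 350.3 ] top [329.   216.92] [325.61 309.9 ]
s 28 side [316.38 266.78] [288.01 348.38] top [322.79 216.71] [319.4  309.69]
rim -2 side [411.24 260.64] [358.65 411.69] top [417.69 180.97] [411.37 351.54]
rim 0 side [405.65 258.76] [353.09 409.72] top [411.47 180.77] [405.15 351.34]
rim 2 side [400.06 256.88] [347.53 407.75] top [405.24 180.57] [398.94 351.13]
```

View pics/a16z.png

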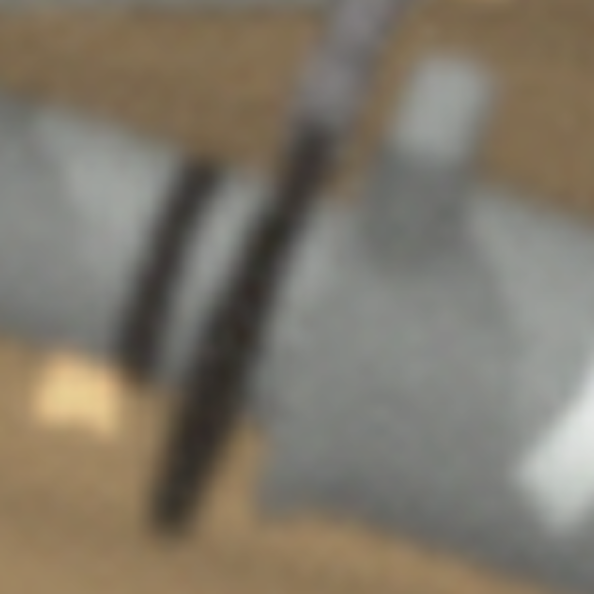

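apply_moves([
  [0,[-0.0003,-0.006,0],0],
  [0,[-0.0007,-0.012,0],0],
  [0,[-0.001,-0.017,0],0],
  [0,[-0.001,-0.017,0],0],
])

```text
time: 18.02
tool_pos: [543.2, 13.5, 118.8]
tcp_rot: [-179.5, 0.7, 86.7]
ft_force: [-0.5, 0.4, -3.0]
finger_gap: 28.1
```

```bash
python3 look2.py 17.png;python3 - <<'E'
import cv2
s=cv2.imread('pics/a17.png')
cv2.imwrite('pics/a17z.png',cv2.resize(s[220:440,260:480],None,fx=2.7,fy=2.7,interpolation=cv2.INTER_CUBIC))
E
```

```text
18.125 [543.23585289  13.94440831 118.77065977] [-179.45386615    0.64737785   86.68675061] [-0.35059195 -0.18523561 -2.28804772] [ 0.03818915 -0.09240244  0.00033286] 28.098492549709366
```

View pics/a17z.png

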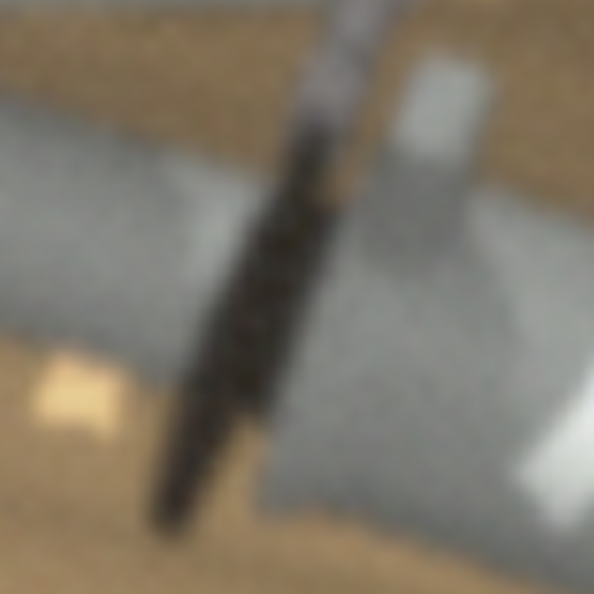

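View pics/b17.png

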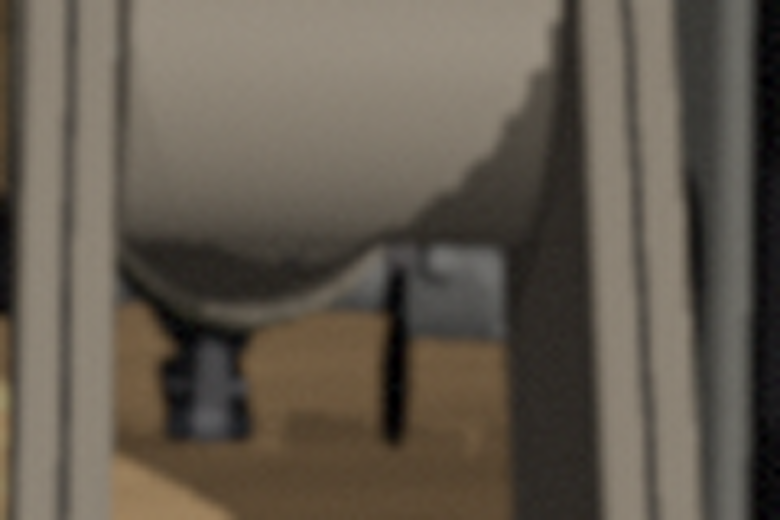

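The ring now sits right at the disc/mouth gap (right edge at about (270,415), merging with the rim). I estimate about 4 mm to go.

apply_moves([
  [0,[-0.0002,-0.002,0],0],
  [0,[-0.0003,-0.004,0],0],
  [0,[-0.0003,-0.004,0],0],
  [0,[-0.0003,-0.004,0],0],
])

```text
time: 18.62
tool_pos: [542.9, 10.0, 118.8]
tcp_rot: [-179.5, 0.6, 86.7]
ft_force: [-0.2, 0.2, -3.1]
finger_gap: 27.8
```

apply_moves([
  [0.2,[0,0,0],0],
  [0.45,[0,0,0],0],
  [0.55,[0,0,0],0],
  [0.6,[0,0,0],0],
  [0.6,[0,0,0],0],
])

```text
time: 19.25
tool_pos: [543.1, 10.0, 118.9]
tcp_rot: [-179.5, 0.6, 86.7]
ft_force: [-0.6, -0.2, -0.7]
finger_gap: 51.4
```

apply_moves([
  [0.6,[0,0,0.02],0],
  [0.6,[0,0,0.06],0],
  [0.6,[0,0.03,0.11],0],
  [0.6,[0,0.08,0.15],0],
  [0.6,[0,0.08,0.15],0],
])

```text
time: 19.88
tool_pos: [544.9, 92.8, 273.6]
tcp_rot: [-179.9, 0.5, 86.9]
ft_force: [0.0, -0.6, -0.2]
finger_gap: 51.1
```

```bash
python3 look2.py 18.png;python3 - <<'E'
from h import *
p=snap('wrist','w18.png')
np.save('w18.npy',{k:p[k] for k in('intrinsics','rvec','tvec')},allow_pickle=True)
E
```

```text
19.975 [543.17791718  90.28013466 269.06351168] [-179.51737159    0.66176817   86.76857614] [ 0.05518031 -0.48598769 -0.87526589] [ 0.04483689 -0.00928348  0.02014784] 51.192238980847264
```

View pics/w18.png

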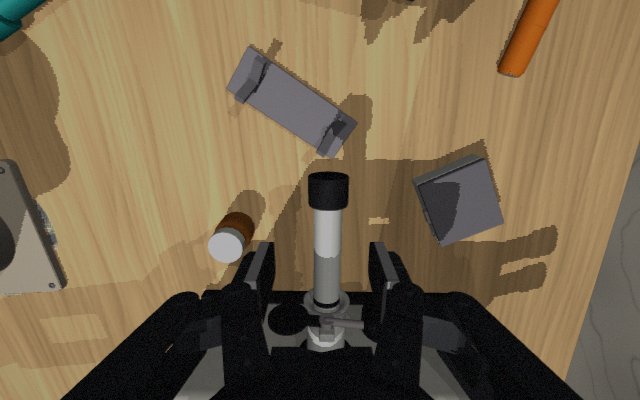

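View pics/b18.png

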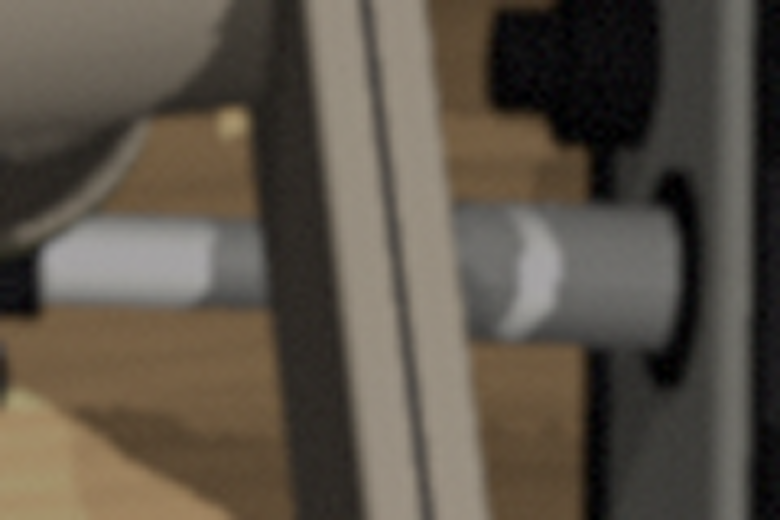

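View pics/a18.png

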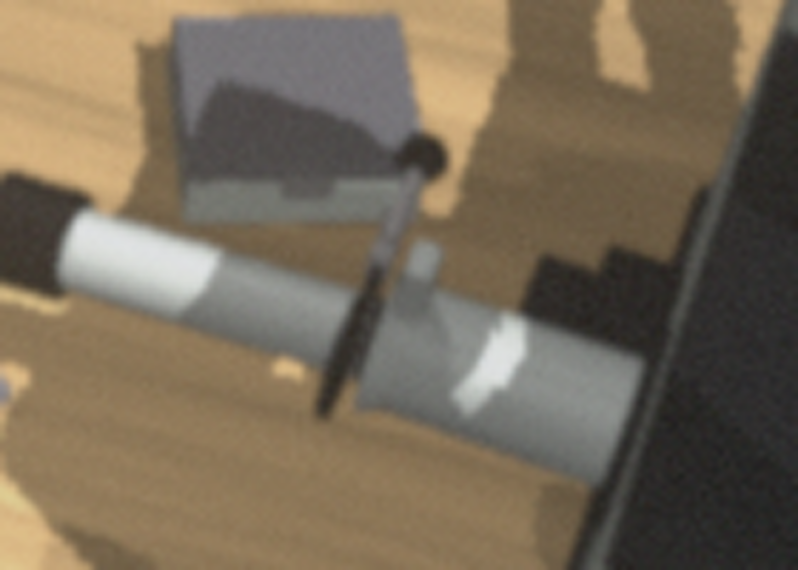

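Run:
```python
import cv2
s=cv2.imread('pics/w18.png')
cv2.imwrite('pics/w18z.png',cv2.resize(s[275:350,270:375],None,fx=7,fy=7,interpolation=cv2.INTER_CUBIC))
```

```text
(no output)
```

View pics/w18z.png

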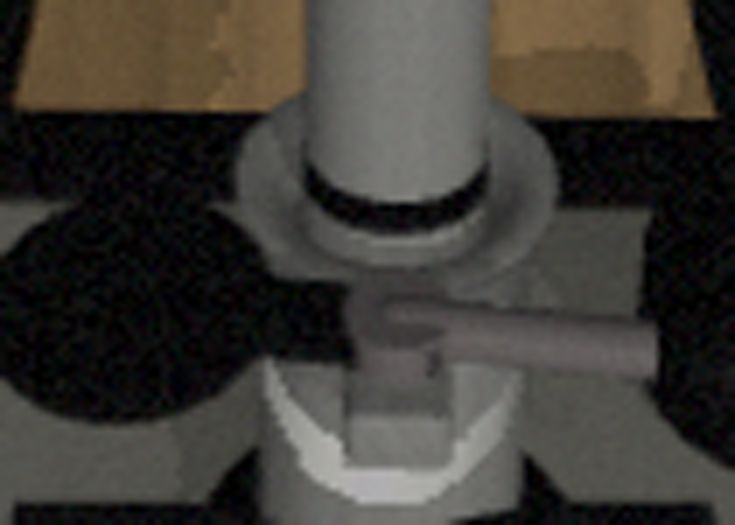

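```bash
cat > fit6.py <<'E'
exec(open('fit3.py').read().split("ty=((")[0])
w=np.load('w18.npy',allow_pickle=True).item()
f=lambda q:(q-np.array([270,275]))*7
yaw=np.radians(-3.4);X=np.array([np.cos(yaw),np.sin(yaw),0]);Y=np.array([-np.sin(yaw),np.cos(yaw),0]);Z=np.array([0,0,1.]);M=np.array([540.3,-53,125.])
th=np.linspace(0,2*np.pi,721)
q=f(proj(w,[M+27.5*(np.cos(a)*X+np.sin(a)*Z) for a in th]))
print('rim L',q[q[:,0].argmin()],'R',q[q[:,0].argmax()],'top/bot',q[:,1].min(),q[:,1].max())
for dz in(0,-1):
  p=np.radians(2.5);a=Y*np.cos(p)-Z*np.sin(p)
  for sh in(-4,-2,0,2,4):
    c=M+a*sh+Z*dz
    for e in(3,-3):
        C=c+a*e
        C0=ray(w,320,200)[0];d=C0-C;d-=a*(d@a);D=np.linalg.norm(d);d/=D;n=np.cross(a,d);cb=15/D;sb=np.sqrt(1-cb*cb)
        k=f(proj(w,[C+15*(cb*d+n*sb),C+15*(cb*d-n*sb),C+15*d]))
        print(dz,sh,e,'silh',k[0],k[1],'near',k[2])
E
python3 fit6.py
```

```text
rim L [227.59 176.56] R [563.07 180.85] top/bot 64.06462929076002 293.03859128610077
0 -4 3 silh [486.36 179.49] [303.92 176.47] near [394.53 236.4 ]
0 -4 -3 silh [485.6  210.24] [304.13 207.18] near [394.25 268.09]
0 -2 3 silh [486.61 169.17] [303.85 166.17] near [394.63 225.76]
0 -2 -3 silh [485.85 200.03] [304.06 196.98] near [394.35 257.57]
0 0 3 silh [486.87 158.81] [303.78 155.82] near [394.72 215.07]
0 0 -3 silh [486.1  189.78] [303.99 186.74] near [394.44 247.  ]
0 2 3 silh [487.12 148.42] [303.71 145.44] near [394.82 204.35]
0 2 -3 silh [486.36 179.49] [303.92 176.47] near [394.53 236.4 ]
0 4 3 silh [487.38 137.98] [303.64 135.02] near [394.91 193.59]
0 4 -3 silh [486.61 169.17] [303.85 166.17] near [394.63 225.76]
-1 -4 3 silh [486.05 175.31] [304.12 172.32] near [394.48 231.9 ]
-1 -4 -3 silh [485.29 206.  ] [304.33 202.96] near [394.2  263.52]
-1 -2 3 silh [486.3  165.01] [304.05 162.03] near [394.58 221.28]
-1 -2 -3 silh [485.54 195.81] [304.26 192.78] near [394.3  253.02]
-1 0 3 silh [486.55 154.68] [303.98 151.71] near [394.67 210.62]
-1 0 -3 silh [485.79 185.58] [304.19 182.57] near [394.39 242.48]
-1 2 3 silh [486.81 144.3 ] [303.91 141.35] near [394.77 199.92]
-1 2 -3 silh [486.05 175.31] [304.12 172.32] near [394.48 231.9 ]
-1 4 3 silh [487.06 133.89] [303.84 130.95] near [394.86 189.18]
-1 4 -3 silh [486.3  165.01] [304.05 162.03] near [394.58 221.28]
```

The tube is in the port. In the zoom (w18z) the ring lies in the flare at rows 202-235, just inside the rim. I estimate 0-2 mm outside the mouth's face. I'll check it from nearly straight above.

apply_moves([
  [0.6,[0,-0.04,0.03],0],
  [0.6,[0,-0.09,0.04],0],
  [0.6,[0,-0.14,0.04],0],
  [0.6,[0,-0.17,0.04],0],
  [0.6,[0,-0.17,0.04],0],
])

```text
time: 20.75
tool_pos: [541.3, -83.9, 305.4]
tcp_rot: [-179.1, 0.7, 86.4]
ft_force: [-0.4, 0.4, -0.7]
finger_gap: 51.5
```

Run:
```python
from h import *
optics.snapshot('top')
p=snap('wrist','w19.png');print(sense()['tool_pos'],proj(p,[540.3,-53,125]))
np.save('w19.npy',{k:p[k] for k in('intrinsics','rvec','tvec')},allow_pickle=True)
u,v=proj(p,[540.3,-53,125])[0].astype(int)
x0=max(0,u-70);y0=max(0,v-60)
print(x0,y0)
cv2.imwrite('pics/w19z.png',cv2.resize(p['color'][y0:y0+110,x0:x0+150],None,fx=5,fy=5,interpolation=cv2.INTER_CUBIC))
```

```text
[541.71095482 -81.42983684 305.84432761] [[320.25753912 143.96066027]]
250 83
```

View pics/w19z.png

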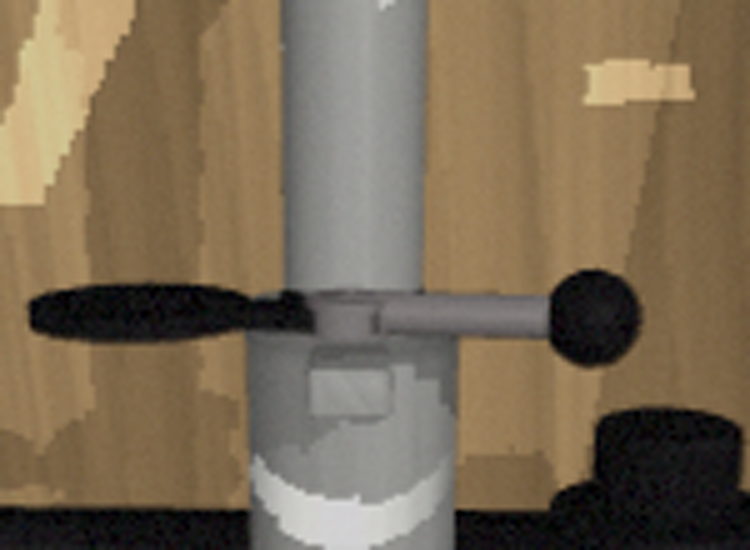

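apply_moves([
  [0.6,[0,0.04,0],0],
  [0.6,[0,0.08,0],0],
  [0.6,[0,0.08,0],0],
])

```text
time: 21.22
tool_pos: [541.3, 1.9, 305.4]
tcp_rot: [-179.1, 0.6, 86.8]
ft_force: [-0.6, -1.2, -0.3]
finger_gap: 51.3
```

Run:
```python
from h import *
p=snap('wrist','w20.png');print(sense()['tool_pos'],proj(p,[540.3,-53,125]))
np.save('w20.npy',{k:p[k] for k in('intrinsics','rvec','tvec')},allow_pickle=True)
u,v=proj(p,[540.3,-53,125])[0].astype(int)
x0=u-60;y0=v-50
print(x0,y0)
cv2.imwrite('pics/w20z.png',cv2.resize(p['color'][y0:y0+90,x0:x0+120],None,fx=6.5,fy=6.5,interpolation=cv2.INTER_CUBIC))
```

```text
[5.41422841e+02 5.09619002e-01 3.05426190e+02] [[324.84612767 216.27831805]]
264 166
```

View pics/w20z.png

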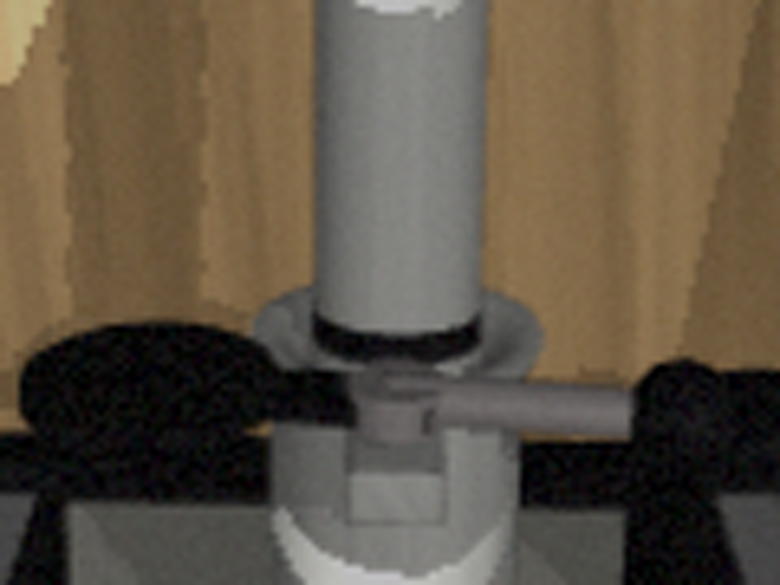

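```bash
cat > fit7.py <<'E'
exec(open('fit3.py').read().split("ty=((")[0])
X=lambda y:np.array([np.cos(y),np.sin(y),0])
yaw=np.radians(-3.4);Xv=X(yaw);Y=np.array([-np.sin(yaw),np.cos(yaw),0]);Z=np.array([0,0,1.]);M=np.array([540.3,-53,125.])
outs=[]
for nm,(x0,y0,wd,ht) in(('w20',(285,195,80,60)),('w18',(285,275,80,60))):
    w=np.load(nm+'.npy',allow_pickle=True).item();im=cv2.imread('pics/'+nm+'.png')
    F=9
    base=cv2.resize(im[y0:y0+ht,x0:x0+wd],None,fx=F,fy=F,interpolation=cv2.INTER_CUBIC)[:, :]
    C0=ray(w,320,200)[0]
    p=np.radians(2.5);a=Y*np.cos(p)-Z*np.sin(p)
    def draw(img,c,ax,r,col,full):
        th=np.linspace(0,2*np.pi,361);e1=Xv;e2=np.cross(ax,e1)
        P=[c+r*(np.cos(t)*e1+np.sin(t)*e2) for t in th]
        if not full: P=[q for q in P if (q-c)@(C0-q)>0]
        q=(proj(w,P)-np.array([x0,y0])+.5)*F
        for k in q: 
            if 0<=k[0]<img.shape[1] and 0<=k[1]<img.shape[0]: cv2.circle(img,tuple(int(v) for v in k),1,col,-1)
    row=[]
    for sh in(0,2):
        img=base.copy()
        draw(img,M,Y,27.5,(0,255,255),True)
        c=M+a*sh-Z*0.7
        for e in(3,-3): draw(img,c+a*e,a,15,(0,0,255),False)
        row.append(cv2.resize(img,(400,300)))
    outs.append(np.hstack(row))
cv2.imwrite('pics/ov.png',np.vstack(outs))
E
python3 fit7.py
```

```text
(no output)
```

View pics/ov.png

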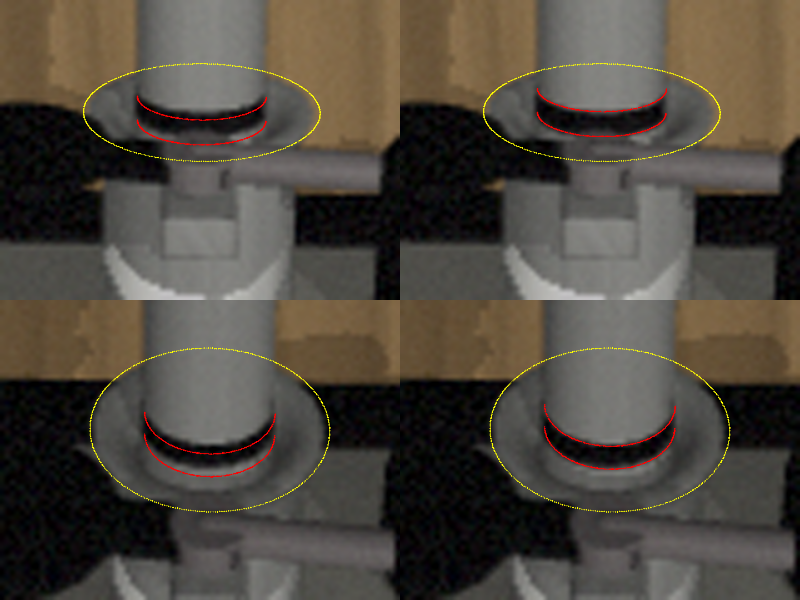

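Both overlays fit the ring at +2 mm from the mouth's face, or about +1 mm going by the visible rim. It is centred across and in height, inside the 5 mm limit, and the shutter is still open. The gripper is clear above, so I'm handing in.

Run:
```python
from h import *
st=sense();print(st['time'],st['tool_pos'],st['ft_force'],st['qd'])
print(hand_in())
```

```text
21.375 [541.55611295  -1.22357328 305.51893297] [-0.02641649 -0.2358691   0.32388285] [-1.17525259  0.12363094 -0.12139113  0.01069691 -0.01064881  0.08863197]
the job is handed in; nothing more can be done
None
```

I swung the shutter fully open, slid the relay tube lens end first into the side port until its depth line was about level with the mouth, and let go. I handed in at 21.4 s, with the gripper clear above the port. No verdict was reported, so what follows rests on my own last checks.

- **Shutter:** It stands at about 1.45 rad. That comes from locating the ball in two views, and the last wrist pictures show it still open. My first attempt, gripping the ball, slipped off partway. I finished by pushing the ball to the stop with the shut fingers.
- **Depth line:** Model overlays on two wrist pictures put it about 1 to 2 mm outside the mouth's face, against a 5 mm limit. Judging by the visible rim alone gave nearer 1 mm, so this is uncertain by about 2 mm.
- **Tube position:** The tube looks centred in the bore to within about 1 mm across and in height. The overlay that fits assumes about 2.5° of droop; I did not measure the angle. I felt no contact forces while sliding it in.
- **Height disagreement:** On the way in, two side-camera estimates of the tube's height differed by about 3 mm. I used a middle value.
- **Bystanders:** I made no contact with the wide tube, the jar, the slide box or the orange and turquoise look-alikes. I did not re-measure their positions at the end.

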